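# Clear and zero the balance, then slide the core tray onto it

## Task

Clear all the broken stone left on the balance's weighing platform into the waste tub, then, with the platform empty, press the zero key down and let it spring back. Put every half core from the mat into the sample tray, and slide the loaded tray - do not lift it, and do not let it tip or sag into the gap - from the transfer stand across onto the platform until it stands in the middle and square on it. Leave the jars and the brush where they are.

Things in the scene. Friction and masses are not known exactly. Their poses are not given: they have to be found in the camera images.
- balance: bench balance, fixed, yawed up to 7 degrees. Origin at bench level (z = 0) under the middle of its flat steel weighing platform, 220 (its x) x 230 mm (its y), top 75 mm above the bench. A low console with display (75 mm deep, top 40 mm above the bench) lies along its -x side, towards the robot. Its +y points to the waste tub, its -y to the transfer stand.
- zero (a joint): zero key of the balance, pressed in m: 0 at rest, 0.006 fully down (about 5 N, springs back)
- zero_top (a point): middle of the top face of the zero key: black, 26 mm across, the only round key, standing up from the console 62 mm above the bench; pressed straight down; 152 mm from the platform's middle along the balance's -x and 70 mm along its +y
- stand: low transfer stand, fixed, square with the balance on its -y side: aluminium top 200 x 200 mm on four legs, top 76 mm above the bench (1 mm above the platform). Origin at bench level under its middle, axes as the balance's. An open gap of 50 to 65 mm lies between the stand's top and the platform.
- tray: shallow aluminium sample tray, 160 (its x) x 180 mm (its y), 26 mm high, walls and floor 4 mm thick, open on top, 0.3 kg empty. Origin at the middle of its underside, z up. It starts on the stand, roughly square with it.
- tub: grey plastic waste tub, fixed, open on top, beside the +y edge of the platform (15 to 30 mm away): 200 (its x) x 170 mm (its y), rim 65 mm above the bench, walls 4 mm. Origin at the middle of its underside, axes as the balance's.
- mat: grey rubber mat, fixed, 220 (its x) x 210 mm (its y), 4 mm thick, on the bench at the robot's right; the half cores start on it. Origin at the middle of its underside.
- stone1: piece of broken grey stone left on the platform, irregular, 74 mm long (its x), 42 mm between its two flat parallel sides (its y), 36 mm high (its z), flat underneath, about 188 g. Origin at the middle of the piece. May be absent.
- stone2: piece of broken grey stone left on the platform, irregular, 66 mm long (its x), 38 mm between its two flat parallel sides (its y), 40 mm high (its z), flat underneath, about 169 g. Origin at the middle of the piece. May be absent.
- stone3: piece of broken grey stone left on the platform, irregular, 70 mm long (its x), 44 mm between its two flat parallel sides (its y), 34 mm high (its z), flat underneath, about 176 g. Origin at the middle of the piece. May be absent.
- stone4: piece of broken grey stone left on the platform, irregular, 62 mm long (its x), 40 mm between its two flat parallel sides (its y), 38 mm high (its z), flat underneath, about 158 g. Origin at the middle of the piece. May be absent.
- core1: sawn half core of grey rock: 68 mm long (its x), 42 mm wide (its y), 22 mm high (its z), flat underneath, rounded on top with the sides upright over the lowest 11 mm, about 130 g. Origin at mid length, width and height. May be absent.
- core2: sawn half core of grey rock: 68 mm long (its x), 42 mm wide (its y), 22 mm high (its z), flat underneath, rounded on top with the sides upright over the lowest 11 mm, about 130 g. Origin at mid length, width and height. May be absent.
- core3: sawn half core of grey rock: 68 mm long (its x), 42 mm wide (its y), 22 mm high (its z), flat underneath, rounded on top with the sides upright over the lowest 11 mm, about 130 g. Origin at mid length, width and height. May be absent.
- core4: sawn half core of grey rock: 68 mm long (its x), 42 mm wide (its y), 22 mm high (its z), flat underneath, rounded on top with the sides upright over the lowest 11 mm, about 130 g. Origin at mid length, width and height. May be absent.
- jar: glass sample jar with white cap, 72 mm across, 110 mm high, behind the stand; origin under its middle. Bystander.
- jar_b: smaller glass jar, 60 mm across, 90 mm high, behind the balance; origin under its middle. Bystander.
- brush: bench brush, 180 mm long (its x), lying behind the balance; origin at mid length on its underside. Bystander.

How it is judged:
By the outcome, as a careful person would: the job done as asked, in the order asked, and still so for the second after the job is handed in, with the robot touching nothing.
Of stone1, stone2, stone3, stone4 only 3 to 4 are there at a start; the rules pass over those that are not, and their reading is None.
Of core1, core2, core3, core4 only 2 to 4 are there at a start; the rules pass over those that are not, and their reading is None.
At some moment in a run one of stone1, stone2, stone3, stone4, core1, core2, core3, core4 may be knocked a few centimetres aside while the robot is not near it.
Once in a run the grip may slacken for a moment while it holds something.
It also fails if it takes over 210 s, if anything falls off the work surface, if the arm or the gripper's body presses on something with over 40 N, if the wrist force passes 120 N, or if a joint passes its speed limit or range.

## Robot

A 6-joint arm with a two-finger parallel gripper is mounted at the origin on the work surface. World frame = base frame: x ahead of the robot, y to its left, z up, the work surface at z = 0. Lengths are in m, angles in degrees, forces in N, time in s.
With the tool pointing down it reaches from about 0.35 to 0.875 m from the base axis. Payload 4.2 kg.
Tool frame: the origin (TCP) lies on the front face of the gripper's body, between the roots of the fingers; the fingertips stand 70 mm ahead of it and the grasp point (between the pads) lies 51 mm ahead of it (r.nose_length is the distance from the TCP to the fingertips, in m); z points along the fingers, y is the direction in which the jaws open and shut (so a half turn about z gives the same grasp; the last joint's range is limited). The gripper opens to 87 mm and grips with 3 to 60 N. Pads are 19 mm wide; open, the fingers measure 117 mm over their backs; the gripper's body (75 mm by 190 mm) begins 51 mm behind the grasp point.
Start: joints at [-58.064, 22.042, 0.453, 0, -68.411, -14.817], TCP at [0.184, -0.597, 0.292] pointing down, gripper open.
Joint ranges: [-179.83, 179.83], [-69.29, 118.12], [-61.27, 80.66], [-181.25, 117.63], [-171.15, -9.14], [-177.46, 177.46]. Speed limits (degrees/s): [159.86, 159.86, 180, 180, 180, 180].

## Interface

Orientations are given as a 3x3 rotation matrix whose columns are the frame's x, y, z axes.
In Python, from station import telemetry, capture, order, r gives the robot as it stands.
- The arm moves only by the tool drive_tool, never from a script. Its argument "series" is a list of rows, each a list of 4 numbers: the shift along the tool's x, y, z as a fraction of full scale, then the turn about the tool's z as a fraction of full scale. In form: [[dx, dy, dz, turn], ...]. A call has 1 to 10 rows; each row is the pose to reach, as a shift and turn from the pose commanded when the call began, along the tool's axes at that moment; what a row does not reach only later rows make up. Full scale, the value 1, is 0.12 m for a shift and 2 rad for a turn. A row lasts 1/8 s, in which the tool goes at most 62.5 mm and 10.7 degrees, less where a joint would pass 70% of its speed; a pose out of reach is approached as far as the arm can. A call with a number of a shift or a turn outside -1 to 1 is refused whole. A call with a gripper value outside its range is refused whole. "fingers" is the finger opening in mm, from 0 to 87, set as the call begins (left out, the last holds). The fingers move at their own pace and stop on an object; the grip force is fixed at half the most. Time passes only in rows, so rows that repeat a pose let the fingers close. It gives the time, the measured TCP pose, the force and the opening at its end, in the units of the state.
- telemetry.sense(): the state, without advancing time (a new reading comes with each control period).
- capture(name): name is "scene" or "top" or "wrist"; returns a dict with "color" (384x512x3 uint8, blue, green, red), "fx", "fy", "cx", "cy" (pixels), "eye" and "attitude" of the camera in the world; the wrist camera has in their place "mount" (4x4, takes a point from camera to tool coordinates, whose origin is the TCP and whose axes are the flange's). Camera axes: x right, y up, looking along -z (the intrinsics and any distortion apply to the point x, -y, -z); pixel columns grow to the right and rows downward; lengths in m; the calibration is good to about 2 mm. A picture is of the moment at which its call begins: read the wrist's pose just before it. There is no depth.
- order.finish_job(): hands the job in, once; it reports no verdict.
The state is a dict: "time_s": time; "joints": joint angles; "joint_velocities": joint speeds; "effort": joint torques, N m; "tcp_pos": TCP position; "ee_rot": TCP orientation; "wrist_force": force on the tool from outside, world axes, zero at the start; "moment": the same for the moment, N m; "gripper_width": opening from 0.0 (shut) to 1.0 (fully open).
Only numpy, scipy, OpenCV 4.12 (cv2) and the standard library are available. Lean on these libraries where they do the work, as an engineer would, in place of code of your own. Each camera call takes 0.05 s, during which the arm holds its last target. There are 200 camera calls.

## Working session

There is one attempt and no reset: what is moved stays moved. The work goes in short steps, Python scripts to look and compute and a tool call to move; the robot and the scene stay as the last step left them, time stands still between calls to the robot, and variables do not carry over. Pictures are saved under pics/ and viewed, about 12 in all and at most 16, crops included, and the job is handed in when it is done.

Besides the shell and the picture viewer there is one more tool, called by a JSON object that holds its "method" and its "body", one argument or row to a line. drive_tool: Moves the arm, as the interface text tells. Shift numbers are shares of 0.12 m and turn numbers shares of 2 rad, none past 1 either way. Its arguments: {"type":"object","properties":{"series":{"type":"array","items":{"type":"array","items":{"type":"number","minimum":-1,"maximum":1}}},"fingers":{"type":"number"}},"required":["series"]}

```bash
ls; mkdir -p pics; python3 - <<'E'
from station import telemetry, capture, order, r
import cv2, numpy as np
s=telemetry.sense(); print(s)
for n in ("top","scene"):
    c=capture(n); print(n,{k:v for k,v in c.items() if k!='color'}); cv2.imwrite(f'pics/{n}0.png',c['color'])
c=capture("wrist"); print({k:v for k,v in c.items() if k!='color'})
E
```

```text
pics
{'time_s': 0.0, 'joints': array([-5.80627446e+01,  2.20925433e+01,  3.79875447e-01, -3.05302701e-02,
       -6.84093441e+01, -1.48184644e+01]), 'joint_velocities': array([-0.00240061, -0.06421514,  0.06338917,  0.04188013, -0.05695153,
       -0.0416051 ]), 'effort': array([ 1.06390287e-04, -3.90669858e+01,  1.87406266e+01,  4.21986893e+00,
        1.08411990e-02, -2.07815538e-04]), 'tcp_pos': array([ 0.18389257, -0.59687118,  0.29113731]), 'ee_rot': array([[-9.55754358e-01, -2.94165106e-01, -7.05996741e-04],
       [-2.94165945e-01,  9.55752120e-01,  2.06921653e-03],
       [ 6.60665833e-05,  2.18534291e-03, -9.99997610e-01]]), 'wrist_force': array([-0.35991666, -0.1122928 ,  0.4617788 ]), 'moment': array([ 0.03494818, -0.033461  ,  0.00132302]), 'gripper_width': 0.9994580417324533}
top {'fx': 398.62425495170737, 'fy': 398.62425495170737, 'cx': 250.11958476937195, 'cy': 186.61500622004488, 'eye': array([ 4.50007724e-01, -7.80787397e-04,  1.22240717e+00]), 'attitude': array([[ 2.21284830e-02,  9.91174761e-01, -1.30701655e-01],
       [-9.99748894e-01,  2.24003663e-02,  6.1017790
[... 180 characters left out ...]
 'eye': array([ 1.39526771, -0.03217778,  0.65768848]), 'attitude': array([[ 6.64277485e-02, -6.02724844e-01,  7.95179299e-01],
       [ 9.97791166e-01,  3.98242362e-02, -5.31678380e-02],
       [ 3.78168599e-04,  7.96954700e-01,  6.04038959e-01]])}
{'fx': 264.7917614656896, 'fy': 264.7917614656896, 'cx': 260.189230524595, 'cy': 191.2440362123242, 'mount': array([[-9.73967618e-04,  9.52085144e-01,  3.05831538e-01,
         8.43303968e-02],
       [ 9.99999482e-01,  8.37377247e-04,  5.77810513e-04,
         2.09647097e-04],
       [ 2.94028435e-04,  3.05831942e-01, -9.52085467e-01,
        -9.28171321e-02],
       [ 0.00000000e+00,  0.00000000e+00,  0.00000000e+00,
         1.00000000e+00]])}
```

View pics/top0.png

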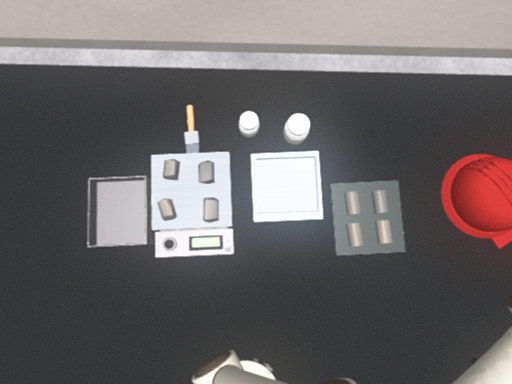

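View pics/scene0.png

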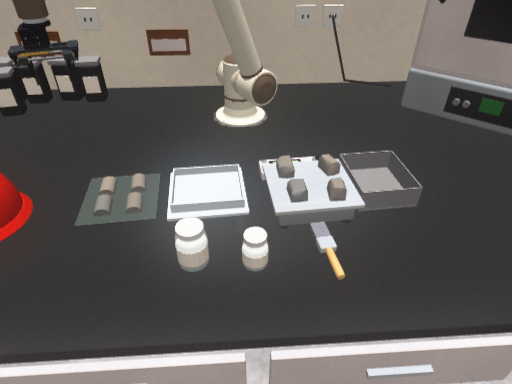

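```bash
cat > h.py <<'E'
import numpy as np, cv2
from station import telemetry, capture, order, r
def cam(n):
    s=telemetry.sense(); c=capture(n)
    if n=='wrist':
        T=np.eye(4);T[:3,:3]=s['ee_rot'];T[:3,3]=s['tcp_pos'];M=T@c['mount']
        c['eye'],c['attitude']=M[:3,3],M[:3,:3]
    c['K']=np.array([[c['fx'],0,c['cx']],[0,c['fy'],c['cy']],[0,0,1]])
    A=np.diag([1,-1,-1])@c['attitude'].T
    c['P']=c['K']@np.c_[A,-A@c['eye']]
    return c
def proj(c,p):
    q=c['P']@np.r_[p,1]; return q[:2]/q[2]
def H(c,z): return c['P'][:,[0,1]].copy(), c['P'][:,2]*z+c['P'][:,3]
def back(c,uv,z):
    a,b=H(c,z); q=np.linalg.inv(np.c_[a,b])@np.array([uv[0],uv[1],1]); return q[:2]/q[2]
def tri(c1,u1,c2,u2):
    A=[]
    for c,u in((c1,u1),(c2,u2)):
        P=c['P']; A+= [u[0]*P[2]-P[0],u[1]*P[2]-P[1]]
    v=np.linalg.svd(np.array(A))[2][-1]; return v[:3]/v[3]
def ortho(c,z,x1,y1,w,h,mm=1.):
    # up in picture = +x, left = +y ; pixel(0,0) = world (x1,y1); w px along -y, h px along -x
    a,b=H(c,z); s=mm/1000
    W=np.array([[0,-s,x1],[-s,0,y1],[0,0,1]])
    return cv2.warpPerspective(c['color'],np.c_[a,b]@W,(w,h),flags=cv2.INTER_CUBIC|cv2.WARP_INVERSE_MAP)
def blobs(mask,x1,y1,mm=1.,amin=1200,amax=6000):
    o=[]
    for k in cv2.findContours(mask.astype(np.uint8),cv2.RETR_EXTERNAL,cv2.CHAIN_APPROX_NONE)[0]:
        A=cv2.contourArea(k)*mm*mm
        if amin<A<amax:
            (u,v),(w,h),an=cv2.minAreaRect(k)
            b=cv2.boxPoints(((u,v),(w,h),an)); e=b[1]-b[0]; f=b[2]-b[1]
            L=e if np.hypot(*e)>np.hypot(*f) else f
            yaw=np.degrees(np.arctan2(-L[0],-L[1]))  # of long axis in world
            yaw=(yaw+90)%180-90
            o.append((round(x1-v*mm/1000,4),round(y1-u*mm/1000,4),round(float(yaw),1),round(max(w,h)*mm,1),round(min(w,h)*mm,1),int(A)))
    return sorted(o)
E
python3 - <<'E'
from h import *
c=cam('top'); np.set_printoptions(precision=3,suppress=True)
s=cam('scene')
print('tri cores? check key/ platform corners')
P=[('plat TL far-left',(151,154),(268,158)) ]
a=ortho(c,0.075,0.75,0.42,760,420); b=ortho(c,0.02,0.75,0.42,760,420)
cv2.imwrite('pics/o1.png',a)
hsv=cv2.cvtColor(b,cv2.COLOR_BGR2HSV)
print('mean vals: mat',b[300:,640:740].reshape(-1,3).mean(0))
for n,uv,z in [('plat',(190,190),.075),('plat2',(188,222),.075),('tray',(287,187),.08),('mat',(368,217),.004),('tub',(118,212),.065),('key',(169,244),.062)]:
    print(n,back(c,uv,z),c['color'][uv[1],uv[0]])
for uv in [(171,170),(206,172),(167,209),(210,209)]: print('stone',back(c,uv,.11),c['color'][uv[1],uv[0]])
for uv in [(353,202),(381,201),(355,235),(385,232)]: print('core',back(c,uv,.026),c['color'][uv[1],uv[0]])
# heights from two views
for n,u,v in [('core top353',(353,202),(138,182)),('tray far-left corner',(255,157),(243,205)),('plat far-left corner',(151,154),(357,207))]: print(n,tri(c,u,s,v))
E
```

```text
tri cores? check key/ platform corners
mean vals: mat [80.758 79.468 76.608]
plat [0.587 0.173] [241 232 227]
plat2 [0.495 0.174] [246 240 235]
tray [ 0.602 -0.108] [254 252 249]
mat [ 0.525 -0.364] [136 139 129]
tub [0.52 0.38] [199 195 198]
key [0.431 0.228] [106 106 105]
stone [0.639 0.223] [187 196 202]
stone [0.636 0.124] [181 182 185]
stone [0.528 0.229] [194 205 212]
stone [0.531 0.109] [197 203 208]
core [ 0.568 -0.313] [196 201 207]
core [ 0.573 -0.397] [185 189 192]
core [ 0.469 -0.317] [200 211 217]
core [ 0.48  -0.407] [188 202 211]
core top353 [ 0.562 -0.295  0.079]
tray far-left corner [ 0.687 -0.014  0.085]
plat far-left corner [0.691 0.284 0.068]
```

View pics/o1.png

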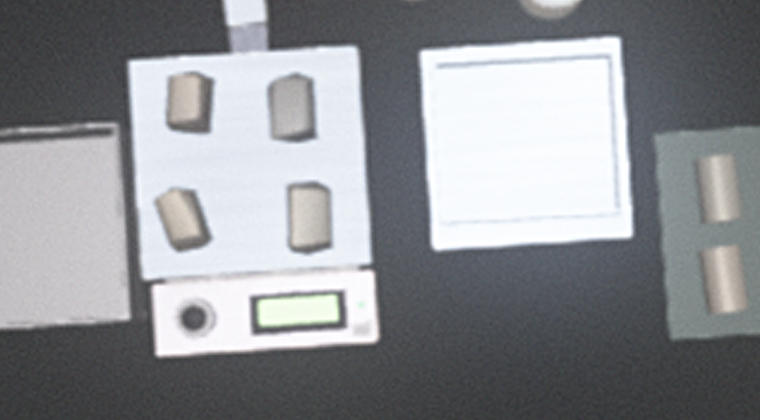

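The wrist is heading to above the platform. From the top view, the platform is centred near (0.588, 0.170) with yaw of about 3.6°, and there are 4 stones and 4 cores.

{"method": "drive_tool", "body": {
  "series": [
    [-0.23,0.28,0,0.05],
    [-0.46,0.56,0,0.1],
    [-0.69,0.83,0,0.148]
  ],
  "fingers": 87
}}

```text
time_s: 0.62
tcp_pos: [0.2341, -0.4765, 0.2921]
ee_rot: [[-1.0, 0.001, -0.0], [0.001, 1.0, 0.0], [0.0, 0.0, -1.0]]
wrist_force: [0.9, -0.3, 0.4]
gripper_width: 1.0
```

{"method": "drive_tool", "body": {
  "series": [
    [-0.24,0.45,0,0],
    [-0.48,0.9,0,0]
  ]
}}

```text
time_s: 0.88
tcp_pos: [0.2916, -0.3681, 0.2923]
ee_rot: [[-1.0, -0.002, 0.0], [-0.002, 1.0, -0.0], [-0.0, -0.0, -1.0]]
wrist_force: [0.8, -0.7, -0.2]
gripper_width: 0.999
```

{"method": "drive_tool", "body": {
  "series": [
    [-0.24,0.45,0,0],
    [-0.48,0.9,0,0]
  ]
}}

```text
time_s: 1.12
tcp_pos: [0.3489, -0.2596, 0.2925]
ee_rot: [[-1.0, -0.003, 0.001], [-0.003, 1.0, -0.0], [-0.001, -0.0, -1.0]]
wrist_force: [0.5, -0.5, 0.7]
gripper_width: 0.997
```

{"method": "drive_tool", "body": {
  "series": [
    [-0.24,0.45,0,0],
    [-0.48,0.9,0,0]
  ]
}}

```text
time_s: 1.38
tcp_pos: [0.4062, -0.1513, 0.2927]
ee_rot: [[-1.0, -0.003, 0.001], [-0.003, 1.0, -0.0], [-0.001, -0.0, -1.0]]
wrist_force: [-0.1, 0.1, 0.5]
gripper_width: 1.003
```

{"method": "drive_tool", "body": {
  "series": [
    [-0.24,0.45,0,0],
    [-0.48,0.9,0,0]
  ]
}}

```text
time_s: 1.62
tcp_pos: [0.4635, -0.0431, 0.2926]
ee_rot: [[-1.0, -0.003, 0.001], [-0.003, 1.0, 0.0], [-0.001, 0.0, -1.0]]
wrist_force: [1.0, 0.1, 0.4]
gripper_width: 0.999
```

{"method": "drive_tool", "body": {
  "series": [
    [-0.24,0.45,0,0],
    [-0.48,0.9,0,0]
  ]
}}

```text
time_s: 1.88
tcp_pos: [0.5209, 0.0651, 0.2925]
ee_rot: [[-1.0, -0.003, 0.001], [-0.003, 1.0, 0.0], [-0.001, 0.0, -1.0]]
wrist_force: [1.9, -0.7, 0.0]
gripper_width: 0.996
```

{"method": "drive_tool", "body": {
  "series": [
    [-0.24,0.45,0,0],
    [-0.48,0.9,0,0],
    [-0.48,0.9,0,0],
    [-0.48,0.9,0,0]
  ]
}}

```text
time_s: 2.38
tcp_pos: [0.5773, 0.1712, 0.2917]
ee_rot: [[-1.0, -0.003, -0.001], [-0.003, 1.0, -0.001], [0.001, -0.001, -1.0]]
wrist_force: [0.2, -0.3, 0.8]
gripper_width: 1.0
```

```bash
python3 - <<'E'
from h import *
s=telemetry.sense(); print(s['time_s'],s['tcp_pos'],s['joints'].round(1),s['ee_rot'].round(3))
c=cam('wrist'); cv2.imwrite('pics/w1.png',cv2.resize(c['color'],(768,576)))
E
```

```text
2.375 [0.57726891 0.17123891 0.29167024] [  31.9   19.9   -2.9   -0.   -67.3 -121.7] [[-1.    -0.003 -0.001]
 [-0.003  1.    -0.001]
 [ 0.001 -0.001 -1.   ]]
```

View pics/w1.png

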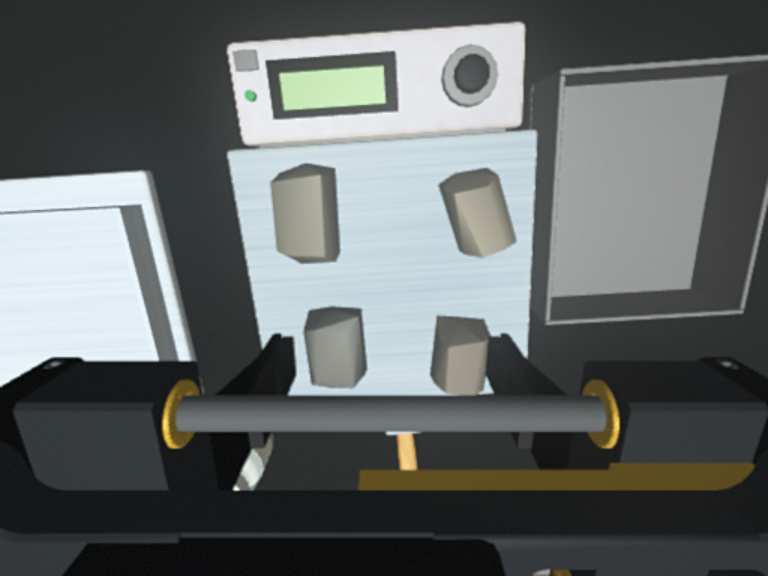

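The wrist view shows four stones on the platform at about (305,213), (478,212), (335,347) and (460,355). The key is at (470,72) and the tub is on the right. Next I segment the stones in both views and triangulate them.

```bash
cat >> h.py <<'E'
def plat_pieces(c,poly,z=0.093):
    """dark pieces on white platform: centroid px and ortho yaw/size"""
    g=cv2.cvtColor(c['color'],cv2.COLOR_BGR2GRAY).astype(int); b=c['color'].astype(int)
    m=np.zeros(g.shape,np.uint8); cv2.fillPoly(m,[np.array([proj(c,p) for p in poly]).round().astype(np.int32)],1)
    hi=np.percentile(g[m>0],85); k=((g<hi*0.87)&(g>hi*0.25)&(m>0)).astype(np.uint8)
    k=cv2.morphologyEx(k,cv2.MORPH_OPEN,np.ones((3,3),np.uint8)); out=[]
    for q in cv2.findContours(k,cv2.RETR_EXTERNAL,cv2.CHAIN_APPROX_NONE)[0]:
        M=cv2.moments(q)
        if M['m00']<60: continue
        u=(M['m10']/M['m00'],M['m01']/M['m00'])
        w=np.array([back(c,p[0],z) for p in q],np.float32)*1000
        (x,y),(a,d),_=R=cv2.minAreaRect(w); B=cv2.boxPoints(R); e,f=B[1]-B[0],B[2]-B[1]
        L=e if np.hypot(*e)>np.hypot(*f) else f
        out.append(dict(px=u,xy=back(c,u,z),rc=np.array([x,y])/1000,yaw=(np.degrees(np.arctan2(L[1],L[0]))+90)%180-90,LW=(max(a,d),min(a,d))))
    return out
def bal(x,y,z,c=(0.5875,0.170),yaw=3.6):
    t=np.radians(yaw); return [c[0]+x*np.cos(t)-y*np.sin(t),c[1]+x*np.sin(t)+y*np.cos(t),z]
POLY=[bal(a*.107,b*.112,.076) for a,b in((1,1),(1,-1),(-1,-1),(-1,1))]
E
python3 - <<'E'
from h import *
np.set_printoptions(precision=4,suppress=True)
w=cam('wrist');t=cam('top')
A=plat_pieces(w,POLY);B=plat_pieces(t,POLY)
for a in A: print('w',a['xy'],a['rc'],round(a['yaw'],1),a['LW'])
for a in B: print('t',a['xy'],a['rc'],round(a['yaw'],1),a['LW'])
for a in A:
    b=min(B,key=lambda b:np.hypot(*(b['xy']-a['xy'])),default=None)
    if b: print('tri',tri(w,a['px'],t,b['px']))
for n,p in [('key',bal(-.152,.07,.062)),('corner++',bal(.11,.115,.075)),('corner-+',bal(-.11,.115,.075)),('corner--',bal(-.11,-.115,.075))]:print(n,p,proj(w,p)*1.5,proj(t,p))
E
```

```text
w [0.6434 0.2276] [0.6453 0.2276] -1.7 (70.649658203125, 46.44119644165039)
w [0.6368 0.1268] [0.6388 0.1267] 3.9 (73.6562728881836, 48.699073791503906)
w [0.5288 0.2345] [0.5296 0.2347] 19.8 (65.59828186035156, 43.41539764404297)
w [0.5302 0.11  ] [0.5314 0.1094] 0.5 (71.65885925292969, 48.04340744018555)
t [0.5295 0.2334] [0.5299 0.2333] 20.9 (66.2108154296875, 45.41109848022461)
t [0.6084 0.1822] [0.5915 0.1847] 3.1 (199.92601013183594, 187.53355407714844)
tri [0.5939 0.1791 0.1918]
tri [0.5861 0.1566 0.2195]
tri [0.5301 0.2358 0.0833]
tri [0.555  0.1483 0.3092]
key [np.float64(0.43140460091185084), np.float64(0.2303177120215234), 0.062] [472.6211  71.0002] [168.3197 243.8714]
corner++ [np.float64(0.6900620303812388), np.float64(0.29168003091747574), 0.075] [525.3554 391.3005] [150.8256 154.3597]
corner-+ [np.float64(0.4704961501270191), np.float64(0.2778661166210268), 0.075] [538.1611 127.5082] [151.4569 229.7495]
corner-- [np.float64(0.4849379696187612), np.float64(0.0483199690825243), 0.075] [224.4915 148.091 ] [231.8414 226.4715]
```

{"method": "drive_tool", "body": {
  "series": [
    [0.2,0.27,0.2,-0.09],
    [0.4,0.53,0.4,-0.175],
    [0.4,0.53,0.4,-0.175]
  ]
}}

```text
time_s: 2.9
tcp_pos: [0.5273, 0.2346, 0.243]
ee_rot: [[-0.938, -0.347, -0.003], [-0.347, 0.938, -0.002], [0.004, -0.001, -1.0]]
wrist_force: [0.7, 0.2, 0.4]
gripper_width: 0.997
```

{"method": "drive_tool", "body": {
  "series": [
    [0,0,0.3,0],
    [0,0,0.6,0],
    [0,0,0.78,0],
    [0,0,0.78,0]
  ]
}}

```text
time_s: 3.4
tcp_pos: [0.5294, 0.2332, 0.15]
ee_rot: [[-0.939, -0.343, -0.002], [-0.343, 0.939, -0.002], [0.002, -0.001, -1.0]]
wrist_force: [0.4, -0.0, 0.1]
gripper_width: 0.997
```

{"method": "drive_tool", "body": {
  "series": [
    [0,0,0,0],
    [0,0,0,0],
    [0,0,0,0],
    [0,0,0,0],
    [0,0,0,0]
  ],
  "fingers": 0
}}

```text
time_s: 4.03
tcp_pos: [0.5294, 0.2348, 0.1508]
ee_rot: [[-0.938, -0.346, 0.0], [-0.346, 0.938, 0.0], [-0.0, 0.0, -1.0]]
wrist_force: [-0.4, 0.4, -0.1]
gripper_width: 0.514
```

{"method": "drive_tool", "body": {
  "series": [
    [0,0,-0.25,0.08],
    [0,0,-0.5,0.175],
    [0,0,-0.5,0.175]
  ]
}}

```text
time_s: 4.4
tcp_pos: [0.5302, 0.2354, 0.2127]
ee_rot: [[-1.0, -0.004, 0.004], [-0.004, 1.0, 0.003], [-0.004, 0.003, -1.0]]
wrist_force: [0.2, -0.5, -2.6]
gripper_width: 0.437
```

```bash
python3 - <<'E'
from h import *
np.set_printoptions(precision=4,suppress=True)
c=cam('wrist');s=telemetry.sense();print(s['time_s'],s['tcp_pos'],s['gripper_width']*87)
cv2.imwrite('pics/w2.png',cv2.resize(c['color'],(768,576)))
E
```

```text
4.45 [0.5293 0.2348 0.2108] 37.62954655108763
```

View pics/w2.png

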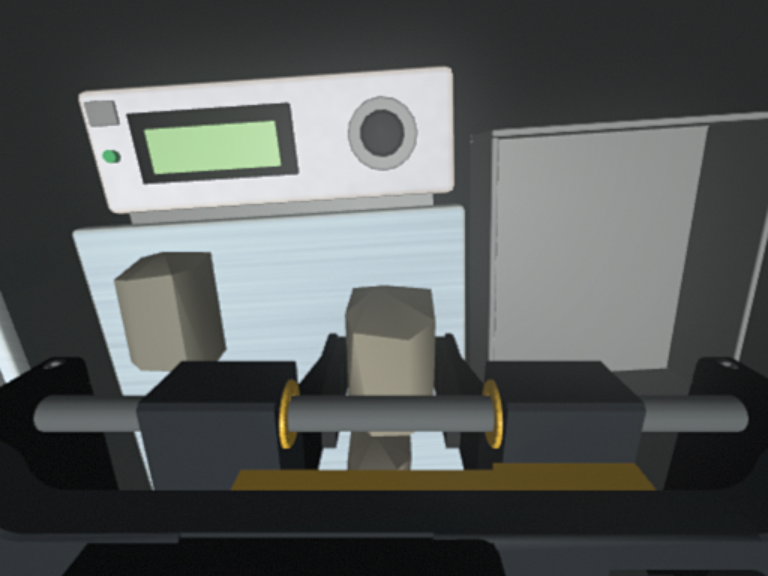

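Stone held at 37.6 mm, which matches stone2 at 38. In the picture the tub rim's near corner is at (495,132). I'll fix the tub's place from both pictures.

```bash
python3 - <<'E'
from h import *
np.set_printoptions(precision=4,suppress=True)
c=cam('wrist')
def cc(p,R):
    m=c['mount'];T=np.eye(4);T[:3,:3]=R;T[:3,3]=p;M=T@m;A=np.diag([1,-1,-1])@M[:3,:3].T
    return {'P':c['K']@np.c_[A,-A@M[:3,3]]}
w1=cc([.57727,.17124,.29167],np.array([[-1,-.003,-.001],[-.003,1,-.001],[.001,-.001,-1]]))
u=lambda a,b:np.array([a,b])/1.5
for p in [(562,70),(548,323),(742,312)]: print('w1',back(w1,u(*p),.065))
for p in [(495,132)]: print('w2',back(c,u(*p),.065))
print('tri rim corner',tri(w1,u(562,70),c,u(495,132)))
for d in (.215,.2225,.23): print(bal(0,d,0),bal(-.03,d,0))
E
```

```text
w1 [0.4313 0.2942]
w1 [0.6279 0.3084]
w1 [0.6173 0.4741]
w2 [0.4302 0.2935]
tri rim corner [0.4305 0.2944 0.0632]
[np.float64(0.5740000383011976), np.float64(0.3845757466120784), 0] [np.float64(0.5440592364483494), np.float64(0.382692031026199), 0]
[np.float64(0.5735291094047278), np.float64(0.39206094707529043), 0] [np.float64(0.5435883075518796), np.float64(0.390177231489411), 0]
[np.float64(0.573058180508258), np.float64(0.3995461475385025), 0] [np.float64(0.5431173786554098), np.float64(0.3976624319526231), 0]
```

{"method": "drive_tool", "body": {
  "series": [
    [-0.08,0.39,0,0],
    [-0.17,0.77,0,0]
  ]
}}

```text
time_s: 4.75
tcp_pos: [0.5491, 0.3273, 0.2087]
ee_rot: [[-1.0, -0.003, -0.003], [-0.003, 1.0, -0.002], [0.003, -0.002, -1.0]]
wrist_force: [1.4, 0.2, -1.6]
gripper_width: 0.432
```

{"method": "drive_tool", "body": {
  "series": [
    [-0.08,0.39,0,0],
    [-0.17,0.77,0,0],
    [-0.17,0.77,0.4,0],
    [-0.17,0.77,0.88,0],
    [-0.17,0.77,0.88,0],
    [-0.17,0.77,0.88,0]
  ]
}}

```text
time_s: 5.5
tcp_pos: [0.57, 0.4196, 0.1056]
ee_rot: [[-1.0, -0.004, 0.0], [-0.004, 1.0, -0.001], [-0.0, -0.001, -1.0]]
wrist_force: [-0.1, -0.1, -0.5]
gripper_width: 0.439
```

{"method": "drive_tool", "body": {
  "series": [
    [0,0,0,0],
    [0,0,0,0],
    [0,0,0,0],
    [0,0,-0.3,0],
    [0,0,-0.9,0],
    [0,0,-0.9,0]
  ],
  "fingers": 60
}}

```text
time_s: 6.25
tcp_pos: [0.5716, 0.4211, 0.2202]
ee_rot: [[-1.0, -0.004, 0.009], [-0.004, 1.0, 0.008], [-0.009, 0.008, -1.0]]
wrist_force: [0.6, 0.6, -0.1]
gripper_width: 0.689
```

{"method": "drive_tool", "body": {
  "series": [
    [-0.3,-0.4,-0.3,0],
    [-0.6,-0.8,-0.6,0]
  ],
  "fingers": 87
}}

```text
time_s: 6.5
tcp_pos: [0.6342, 0.3335, 0.2781]
ee_rot: [[-1.0, -0.005, -0.001], [-0.005, 1.0, -0.0], [0.001, -0.0, -1.0]]
wrist_force: [0.6, -0.3, 1.1]
gripper_width: 0.835
```

{"method": "drive_tool", "body": {
  "series": [
    [0,-0.4,0,0],
    [0,-0.8,0,0],
    [0,-0.8,0,0],
    [0,-0.8,0,0]
  ]
}}

```text
time_s: 7.0
tcp_pos: [0.6345, 0.2381, 0.2775]
ee_rot: [[-1.0, -0.002, 0.0], [-0.002, 1.0, 0.0], [-0.0, 0.0, -1.0]]
wrist_force: [-1.2, 0.0, -0.3]
gripper_width: 0.994
```

```bash
python3 - <<'E'
from h import *
np.set_printoptions(precision=4,suppress=True)
s=telemetry.sense();print(s['time_s'],s['tcp_pos'],s['gripper_width']*87)
w=cam('wrist');t=cam('top');s=cam('scene')
cv2.imwrite('pics/w3.png',np.hstack([w['color'],s['color']])[:, :])
for a in plat_pieces(w,POLY): print('w',a['xy'],a['rc'],round(a['yaw'],1),a['LW'])
for a in plat_pieces(t,POLY): print('t',a['xy'],a['rc'],round(a['yaw'],1),a['LW'])
E
```

```text
7.0 [0.6345 0.2381 0.2775] 86.44728393994757
w [0.6437 0.2278] [0.6453 0.2276] -4.2 (64.23497009277344, 41.90986633300781)
w [0.6374 0.1276] [0.639  0.1275] 3.9 (69.59281921386719, 54.798274993896484)
w [0.5301 0.1106] [0.5314 0.1097] 1.3 (72.48757934570312, 54.875892639160156)
t [0.5317 0.1097] [0.5312 0.1095] 1.9 (71.16816711425781, 42.673858642578125)
t [0.6385 0.1257] [0.6398 0.1262] 1.9 (67.139892578125, 46.02972412109375)
t [0.6515 0.2169] [0.6507 0.2288] -88.7 (105.67723083496094, 75.87800598144531)
```

{"method": "drive_tool", "body": {
  "series": [
    [-0.08,-0.09,0.25,0.03],
    [-0.08,-0.09,0.5,0.03],
    [-0.08,-0.09,0.5,0.03]
  ]
}}

```text
time_s: 7.52
tcp_pos: [0.6429, 0.2276, 0.2141]
ee_rot: [[-0.998, 0.056, -0.006], [0.056, 0.998, -0.003], [0.006, -0.003, -1.0]]
wrist_force: [-0.2, 0.9, 0.2]
gripper_width: 1.002
```

{"method": "drive_tool", "body": {
  "series": [
    [0,0,0.3,0],
    [0,0,0.56,0],
    [0,0,0.56,0]
  ]
}}

```text
time_s: 7.9
tcp_pos: [0.6434, 0.2276, 0.1488]
ee_rot: [[-0.998, 0.056, -0.003], [0.056, 0.998, -0.002], [0.003, -0.002, -1.0]]
wrist_force: [0.6, -0.5, -0.4]
gripper_width: 1.002
```

{"method": "drive_tool", "body": {
  "series": [
    [0,0,0,0],
    [0,0,0,0],
    [0,0,0,0],
    [0,0,0,0],
    [0,0,0,0],
    [0,0,0,0],
    [0,0,0,0]
  ],
  "fingers": 0
}}

```text
time_s: 8.78
tcp_pos: [0.6442, 0.2273, 0.1503]
ee_rot: [[-0.998, 0.057, 0.0], [0.057, 0.998, 0.0], [-0.0, 0.0, -1.0]]
wrist_force: [-0.4, 0.2, 0.7]
gripper_width: 0.46
```

{"method": "drive_tool", "body": {
  "series": [
    [0,0,-0.25,-0.03],
    [0,0,-0.5,-0.03],
    [0,0,-0.5,-0.03]
  ]
}}

```text
time_s: 9.15
tcp_pos: [0.6451, 0.2278, 0.2126]
ee_rot: [[-1.0, -0.003, 0.005], [-0.003, 1.0, 0.002], [-0.005, 0.002, -1.0]]
wrist_force: [0.6, 1.0, -1.8]
gripper_width: 0.459
```

{"method": "drive_tool", "body": {
  "series": [
    [0.36,0.39,0,0],
    [0.71,0.77,0,0]
  ]
}}

```text
time_s: 9.4
tcp_pos: [0.5577, 0.3187, 0.2078]
ee_rot: [[-1.0, 0.0, -0.003], [0.0, 1.0, -0.002], [0.003, -0.002, -1.0]]
wrist_force: [0.1, 1.0, -1.7]
gripper_width: 0.458
```

{"method": "drive_tool", "body": {
  "series": [
    [0.36,0.39,0,0],
    [0.71,0.77,0,0],
    [0.71,0.77,0,0]
  ]
}}

```text
time_s: 9.78
tcp_pos: [0.4702, 0.4137, 0.2083]
ee_rot: [[-1.0, -0.008, -0.002], [-0.008, 1.0, -0.002], [0.003, -0.002, -1.0]]
wrist_force: [-0.2, 0.3, -1.9]
gripper_width: 0.459
```

{"method": "drive_tool", "body": {
  "series": [
    [0,0,0.4,0],
    [0,0,0.86,0],
    [0,0,0.86,0],
    [0,0,0.86,0]
  ]
}}

```text
time_s: 10.28
tcp_pos: [0.4748, 0.4114, 0.1081]
ee_rot: [[-1.0, -0.003, 0.002], [-0.003, 1.0, 0.001], [-0.002, 0.001, -1.0]]
wrist_force: [0.3, 0.5, -0.8]
gripper_width: 0.455
```

{"method": "drive_tool", "body": {
  "series": [
    [0,0,0,0],
    [0,0,0,0],
    [0,0,0,0],
    [0,0,-0.3,0],
    [0,0,-0.9,0],
    [0,0,-0.9,0]
  ],
  "fingers": 60
}}

```text
time_s: 11.02
tcp_pos: [0.4753, 0.4129, 0.2212]
ee_rot: [[-1.0, -0.004, 0.008], [-0.004, 1.0, 0.009], [-0.008, 0.009, -1.0]]
wrist_force: [0.5, -0.4, -0.1]
gripper_width: 0.691
```

{"method": "drive_tool", "body": {
  "series": [
    [-0.2,-0.4,-0.3,0],
    [-0.4,-0.8,-0.6,0]
  ],
  "fingers": 87
}}

```text
time_s: 11.28
tcp_pos: [0.5203, 0.3175, 0.2851]
ee_rot: [[-1.0, -0.004, -0.001], [-0.004, 1.0, -0.001], [0.001, -0.001, -1.0]]
wrist_force: [1.1, -0.4, 1.0]
gripper_width: 0.84
```

{"method": "drive_tool", "body": {
  "series": [
    [-0.2,-0.4,0,0],
    [-0.4,-0.8,0,0]
  ]
}}

```text
time_s: 11.52
tcp_pos: [0.569, 0.221, 0.2851]
ee_rot: [[-1.0, -0.003, 0.001], [-0.003, 1.0, 0.001], [-0.001, 0.001, -1.0]]
wrist_force: [1.0, 0.4, 0.5]
gripper_width: 0.982
```

{"method": "drive_tool", "body": {
  "series": [
    [0,-0.4,0,0],
    [0,-0.8,0,0],
    [0,-0.8,0,0],
    [0,-0.8,0,0]
  ]
}}

```text
time_s: 12.02
tcp_pos: [0.5689, 0.1264, 0.2845]
ee_rot: [[-1.0, -0.002, 0.0], [-0.002, 1.0, 0.0], [-0.0, 0.0, -1.0]]
wrist_force: [0.2, 0.6, 0.8]
gripper_width: 1.0
```

```bash
python3 - <<'E'
from h import *
np.set_printoptions(precision=4,suppress=True)
s=telemetry.sense();print(s['time_s'],s['tcp_pos'],s['gripper_width']*87)
w=cam('wrist');t=cam('top')
cv2.imwrite('pics/w4.png',np.hstack([w['color'],t['color'][100:292,60:316].repeat(2,0).repeat(2,1)])[:,::1])
for a in plat_pieces(w,POLY): print('w',a['xy'],a['rc'],round(a['yaw'],1),a['LW'])
for a in plat_pieces(t,POLY): print('t',a['xy'],a['rc'],round(a['yaw'],1),a['LW'])
E
```

```text
12.025 [0.5689 0.1264 0.2845] 87.0380795093096
w [0.6343 0.2174] [0.6331 0.2192] 4.3 (39.9549560546875, 32.53280258178711)
w [0.6527 0.1401] [0.6407 0.1711] -86.4 (211.8821258544922, 85.41800689697266)
w [0.5301 0.1094] [0.5313 0.1087] 0.3 (72.22058868408203, 43.88906478881836)
t [0.6088 0.1665] [0.5928 0.1673] -86.9 (222.38583374023438, 200.51979064941406)
```

{"method": "drive_tool", "body": {
  "series": [
    [0.16,-0.07,0.28,0],
    [0.32,-0.14,0.55,0],
    [0.32,-0.14,0.55,0]
  ]
}}

```text
time_s: 12.5
tcp_pos: [0.5284, 0.1096, 0.2164]
ee_rot: [[-1.0, -0.004, -0.006], [-0.004, 1.0, -0.003], [0.006, -0.003, -1.0]]
wrist_force: [0.6, 0.8, -0.1]
gripper_width: 0.999
```

{"method": "drive_tool", "body": {
  "series": [
    [0,0,0.3,0],
    [0,0,0.57,0],
    [0,0,0.57,0]
  ]
}}

```text
time_s: 12.88
tcp_pos: [0.531, 0.1103, 0.1494]
ee_rot: [[-1.0, -0.004, -0.002], [-0.004, 1.0, -0.002], [0.002, -0.002, -1.0]]
wrist_force: [0.6, -0.3, 0.4]
gripper_width: 0.999
```

{"method": "drive_tool", "body": {
  "series": [
    [0,0,0,0],
    [0,0,0,0],
    [0,0,0,0],
    [0,0,0,0],
    [0,0,0,0],
    [0,0,0,0],
    [0,0,0,0]
  ],
  "fingers": 0
}}

```text
time_s: 13.75
tcp_pos: [0.5306, 0.1095, 0.1504]
ee_rot: [[-1.0, -0.003, -0.0], [-0.003, 1.0, -0.0], [0.0, -0.0, -1.0]]
wrist_force: [-1.3, 0.0, 2.2]
gripper_width: 0.478
```

{"method": "drive_tool", "body": {
  "series": [
    [0,0,-0.25,0],
    [0,0,-0.5,0],
    [0,0,-0.5,0]
  ]
}}

```text
time_s: 14.12
tcp_pos: [0.5315, 0.1101, 0.2119]
ee_rot: [[-1.0, -0.003, 0.004], [-0.003, 1.0, 0.002], [-0.004, 0.002, -1.0]]
wrist_force: [-1.0, -0.1, -2.6]
gripper_width: 0.479
```

```bash
python3 - <<'E'
from h import *
np.set_printoptions(precision=4,suppress=True)
s=telemetry.sense();print(s['time_s'],s['tcp_pos'],s['gripper_width']*87)
t=cam('top');w=cam('wrist');s=cam('scene')
cv2.imwrite('pics/w5.png',np.vstack([np.hstack([w['color'],s['color'][100:292,200:456]. repeat(2,0).repeat(2,1)])])[:, :])
im=cv2.imread('pics/w5.png'); cv2.imwrite('pics/w5.png',cv2.resize(im,(800,300)))
E
```

```text
14.125 [0.5315 0.1101 0.2119] 41.71343272017788
```

View pics/w5.png

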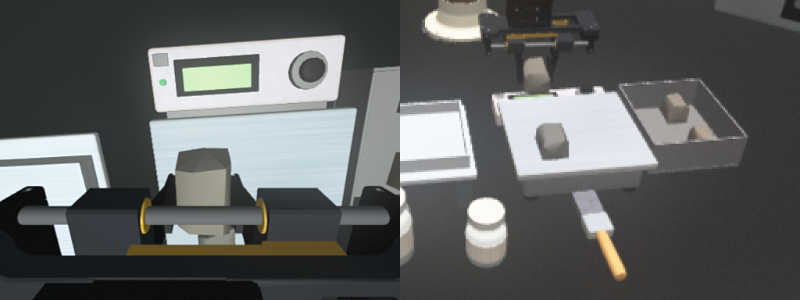

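{"method": "drive_tool", "body": {
  "series": [
    [-0.1,0.42,0,0],
    [-0.18,0.84,0,0]
  ]
}}

```text
time_s: 14.52
tcp_pos: [0.5517, 0.2108, 0.2085]
ee_rot: [[-1.0, -0.001, -0.002], [-0.001, 1.0, -0.002], [0.002, -0.002, -1.0]]
wrist_force: [0.5, -0.2, -2.0]
gripper_width: 0.479
```

{"method": "drive_tool", "body": {
  "series": [
    [-0.1,0.42,0,0],
    [-0.18,0.84,0,0]
  ]
}}

```text
time_s: 14.78
tcp_pos: [0.5729, 0.3125, 0.2079]
ee_rot: [[-1.0, -0.002, -0.003], [-0.002, 1.0, -0.002], [0.003, -0.002, -1.0]]
wrist_force: [0.3, -0.2, -1.3]
gripper_width: 0.481
```

{"method": "drive_tool", "body": {
  "series": [
    [0,0.2,0,0],
    [0,0.4,0.3,0],
    [0,0.4,0.77,0],
    [0,0.4,0.77,0],
    [0,0.4,0.77,0]
  ]
}}

```text
time_s: 15.4
tcp_pos: [0.5739, 0.3593, 0.1191]
ee_rot: [[-1.0, -0.003, 0.002], [-0.003, 1.0, 0.0], [-0.002, 0.0, -1.0]]
wrist_force: [0.1, 0.2, -1.7]
gripper_width: 0.482
```

{"method": "drive_tool", "body": {
  "series": [
    [0,0,0,0],
    [0,0,0,0],
    [0,0,-0.3,0],
    [0,0,-0.9,0],
    [0,0,-0.9,0]
  ],
  "fingers": 54
}}

```text
time_s: 16.02
tcp_pos: [0.5752, 0.3607, 0.2338]
ee_rot: [[-1.0, -0.004, 0.011], [-0.003, 1.0, 0.008], [-0.011, 0.008, -1.0]]
wrist_force: [0.7, 0.4, -1.0]
gripper_width: 0.618
```

{"method": "drive_tool", "body": {
  "series": [
    [-0.2,-0.4,-0.3,0],
    [-0.5,-0.9,-0.45,0]
  ],
  "fingers": 87
}}

```text
time_s: 16.27
tcp_pos: [0.6281, 0.2612, 0.2804]
ee_rot: [[-1.0, -0.006, 0.005], [-0.006, 1.0, 0.003], [-0.005, 0.003, -1.0]]
wrist_force: [0.7, -0.5, 0.5]
gripper_width: 0.766
```

{"method": "drive_tool", "body": {
  "series": [
    [0,-0.5,0,0],
    [0,-0.95,0,0],
    [0,-0.95,0,0],
    [0,-0.95,0,0]
  ]
}}

```text
time_s: 16.77
tcp_pos: [0.6279, 0.1471, 0.2775]
ee_rot: [[-1.0, -0.002, 0.001], [-0.002, 1.0, 0.001], [-0.001, 0.001, -1.0]]
wrist_force: [0.1, 0.3, 0.2]
gripper_width: 0.993
```

```bash
python3 - <<'E'
from h import *
np.set_printoptions(precision=4,suppress=True)
s=telemetry.sense();print(s['time_s'],s['tcp_pos'],s['gripper_width']*87)
w=cam('wrist');t=cam('top')
cv2.imwrite('pics/w6.png',w['color'])
for a in plat_pieces(w,POLY): print('w',a['xy'],a['rc'],round(a['yaw'],1),a['LW'])
for a in plat_pieces(t,POLY): print('t',a['xy'],a['rc'],round(a['yaw'],1),a['LW'])
E
```

```text
16.775 [0.6279 0.1471 0.2775] 86.38917403825663
w [0.6763 0.2308] [0.6758 0.2311] -84.2 (18.43280029296875, 12.217360496520996)
w [0.6376 0.1263] [0.6394 0.1263] 4.1 (70.42965698242188, 46.59651565551758)
t [0.6538 0.1667] [0.6502 0.1726] -88.3 (218.5871124267578, 90.39897918701172)
```

{"method": "drive_tool", "body": {
  "series": [
    [-0.09,-0.17,0.25,-0.03],
    [-0.09,-0.17,0.5,-0.03],
    [-0.09,-0.17,0.5,-0.03]
  ]
}}

```text
time_s: 17.25
tcp_pos: [0.6375, 0.1276, 0.2139]
ee_rot: [[-0.998, -0.064, -0.006], [-0.064, 0.998, -0.002], [0.006, -0.002, -1.0]]
wrist_force: [-0.2, 0.1, 0.6]
gripper_width: 0.996
```

{"method": "drive_tool", "body": {
  "series": [
    [0,0,0.3,0],
    [0,0,0.56,0],
    [0,0,0.56,0]
  ]
}}

```text
time_s: 17.62
tcp_pos: [0.638, 0.1276, 0.1484]
ee_rot: [[-0.998, -0.064, -0.003], [-0.064, 0.998, -0.002], [0.003, -0.001, -1.0]]
wrist_force: [-0.5, -0.0, 0.6]
gripper_width: 0.998
```

{"method": "drive_tool", "body": {
  "series": [
    [0,0,0,0],
    [0,0,0,0],
    [0,0,0,0],
    [0,0,0,0],
    [0,0,0,0],
    [0,0,0,0],
    [0,0,0,0]
  ],
  "fingers": 0
}}

```text
time_s: 18.5
tcp_pos: [0.6387, 0.1268, 0.1498]
ee_rot: [[-0.998, -0.063, 0.0], [-0.063, 0.998, -0.0], [-0.0, -0.0, -1.0]]
wrist_force: [-1.1, -1.0, 1.4]
gripper_width: 0.502
```

{"method": "drive_tool", "body": {
  "series": [
    [0,0,-0.25,0.03],
    [0,0,-0.5,0.03],
    [0,0,-0.5,0.03]
  ]
}}

```text
time_s: 18.88
tcp_pos: [0.6397, 0.1272, 0.2117]
ee_rot: [[-1.0, -0.003, 0.005], [-0.003, 1.0, 0.002], [-0.005, 0.002, -1.0]]
wrist_force: [-0.4, -0.3, -2.2]
gripper_width: 0.505
```

{"method": "drive_tool", "body": {
  "series": [
    [0.34,0.48,0,0],
    [0.67,0.96,0,0]
  ]
}}

```text
time_s: 19.12
tcp_pos: [0.5653, 0.2291, 0.2072]
ee_rot: [[-1.0, 0.0, -0.003], [0.0, 1.0, -0.001], [0.003, -0.001, -1.0]]
wrist_force: [0.9, 1.3, -2.0]
gripper_width: 0.498
```

{"method": "drive_tool", "body": {
  "series": [
    [0.34,0.48,0,0],
    [0.67,0.96,0,0],
    [0.67,0.96,0,0],
    [0.67,0.96,0,0]
  ]
}}

```text
time_s: 19.62
tcp_pos: [0.4851, 0.3444, 0.2082]
ee_rot: [[-1.0, -0.005, -0.002], [-0.005, 1.0, -0.002], [0.002, -0.002, -1.0]]
wrist_force: [-0.5, -0.3, -2.3]
gripper_width: 0.504
```

{"method": "drive_tool", "body": {
  "series": [
    [0,0,0.4,0],
    [0,0,0.77,0],
    [0,0,0.77,0]
  ]
}}

```text
time_s: 20.0
tcp_pos: [0.4851, 0.3405, 0.1131]
ee_rot: [[-1.0, 0.0, -0.007], [0.0, 1.0, -0.008], [0.007, -0.008, -1.0]]
wrist_force: [0.7, -0.0, -1.6]
gripper_width: 0.5
```

```bash
python3 - <<'E'
from h import *
np.set_printoptions(precision=4,suppress=True)
s=telemetry.sense();print(s['time_s'],s['tcp_pos'],s['gripper_width']*87,s['joints'],s['wrist_force'],s['moment'])
w=cam('wrist');cv2.imwrite('pics/w7.png',w['color'])
E
```

```text
20.0 [0.4851 0.3405 0.1131] 43.54207323654899 [  50.6911   29.5802  -16.1367   -0.0493  -44.8821 -140.6719] [ 0.6548 -0.0419 -1.6141] [-0.0524  0.0166  0.0274]
```

View pics/w7.png

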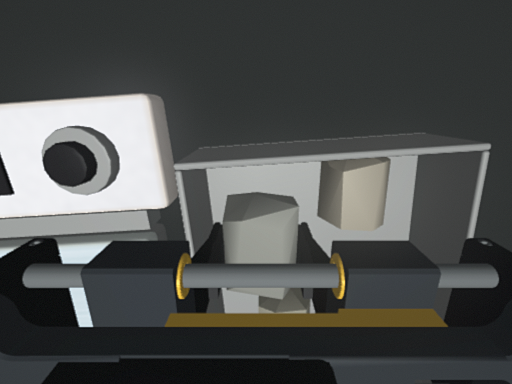

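Held stone3 (43.5 mm) is over the tub's free corner, with another stone at (353,190). It is a bit close to the near wall, so I nudge +y and release.

{"method": "drive_tool", "body": {
  "series": [
    [0.04,0.1,0,0],
    [0.04,0.1,0,0]
  ]
}}

```text
time_s: 20.3
tcp_pos: [0.482, 0.3578, 0.1193]
ee_rot: [[-1.0, -0.004, 0.003], [-0.004, 1.0, 0.003], [-0.003, 0.003, -1.0]]
wrist_force: [-0.0, 0.1, -1.5]
gripper_width: 0.5
```

{"method": "drive_tool", "body": {
  "series": [
    [0,0,0,0],
    [0,0,0,0],
    [0,0,-0.3,0],
    [0,0,-0.7,0],
    [0,0,-1,0],
    [0,0,-1,0]
  ],
  "fingers": 54
}}

```text
time_s: 21.05
tcp_pos: [0.4824, 0.3571, 0.2415]
ee_rot: [[-1.0, -0.003, 0.006], [-0.003, 1.0, 0.006], [-0.006, 0.006, -1.0]]
wrist_force: [-0.5, 0.6, -0.1]
gripper_width: 0.618
```

{"method": "drive_tool", "body": {
  "series": [
    [0.2,-0.48,-0.1,0],
    [0.4,-0.95,-0.1,0]
  ],
  "fingers": 0
}}

```text
time_s: 21.3
tcp_pos: [0.433, 0.2408, 0.2487]
ee_rot: [[-1.0, -0.004, -0.0], [-0.004, 1.0, -0.0], [0.0, -0.0, -1.0]]
wrist_force: [0.6, -0.1, -0.0]
gripper_width: 0.472
```

{"method": "drive_tool", "body": {
  "series": [
    [0,0,0,0],
    [0,0,0,0],
    [0,0,0,0],
    [0,0,0,0]
  ]
}}

```text
time_s: 21.8
tcp_pos: [0.4339, 0.2428, 0.2488]
ee_rot: [[-1.0, -0.003, -0.0], [-0.003, 1.0, -0.0], [0.0, -0.0, -1.0]]
wrist_force: [-0.8, -0.3, -0.3]
gripper_width: 0.045
```

```bash
python3 - <<'E'
from h import *
np.set_printoptions(precision=4,suppress=True)
s=telemetry.sense();print(s['time_s'],s['tcp_pos'],s['gripper_width']*87)
w=cam('wrist');t=cam('top');s=cam('scene')
k=s['color'][100:292,230:486]
im=np.hstack([w['color'],cv2.resize(k,(512,384))]); cv2.imwrite('pics/w8.png',cv2.resize(im,(800,300)))
E
```

```text
21.8 [0.4339 0.2428 0.2488] 3.8906338347656515
```

View pics/w8.png

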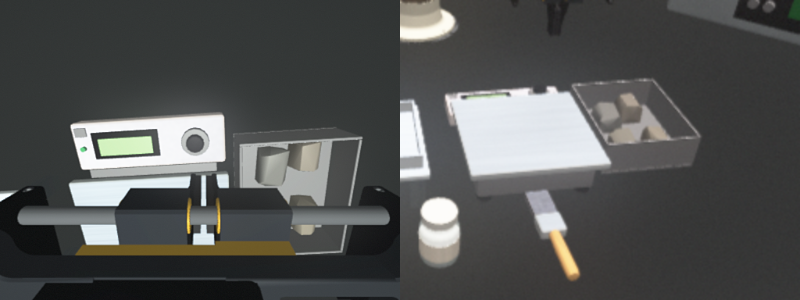

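The platform is empty and all four stones lie in the tub. The key is at about (195,142) in the wrist half. I measure it from this view and the earlier one.

```bash
python3 - <<'E'
from h import *
np.set_printoptions(precision=4,suppress=True)
c=cam('wrist')
def cc(p):
    R=np.array([[-1,-.003,0],[-.003,1,0],[0,0,-1.]]);m=c['mount'];T=np.eye(4);T[:3,:3]=R;T[:3,3]=p;M=T@m;A=np.diag([1,-1,-1])@M[:3,:3].T
    return {'P':c['K']@np.c_[A,-A@M[:3,3]]}
def key(im,u0):
    g=cv2.cvtColor(im,cv2.COLOR_BGR2GRAY); x,y=map(int,u0); 
    k=((g<90)).astype(np.uint8); n,l,s,ce=cv2.connectedComponentsWithStats(k); i=l[y,x]; return ce[i],s[i]
u2,s2=key(c['color'],(250,181)); print(u2,s2)
w2=cv2.imread('pics/w2.png'); u1,s1=key(w2,(382,132)); u1=u1/1.5; print(u1,s1)
w1=cv2.imread('pics/w1.png'); u0,s0=key(w1,(470,72)); u0=u0/1.5; print(u0,s0)
A=cc([.5293,.2348,.2108]);B=cc([.57727,.17124,.29167])
print(tri(A,u1,c,u2),tri(B,u0,A,u1)); print(back(c,u2,.062),back(A,u1,.062),back(B,u0,.062), bal(-.152,.07,.062))
E
```

```text
[248.2837 232.2897] [    0   143   499   184 37019]
[254.4481  88.3329] [ 361  110   42   46 1504]
[314.486   48.5531] [455  54  34  39 963]
[0.4368 0.2329 0.1671] [0.4311 0.2304 0.0571]
[0.4894 0.2286] [0.4304 0.2298] [0.4329 0.2303] [np.float64(0.43140460091185084), np.float64(0.2303177120215234), 0.062]
```

{"method": "drive_tool", "body": {
  "series": [
    [0.02,-0.1,0.2,0],
    [0.02,-0.1,0.5,0],
    [0.02,-0.1,0.8,0],
    [0.02,-0.1,0.89,0],
    [0.02,-0.1,0.89,0],
    [0.02,-0.1,0.89,0]
  ]
}}

```text
time_s: 22.75
tcp_pos: [0.4319, 0.2307, 0.1437]
ee_rot: [[-1.0, -0.003, 0.002], [-0.003, 1.0, 0.002], [-0.002, 0.002, -1.0]]
wrist_force: [-0.3, 0.8, 0.1]
gripper_width: 0.006
```

{"method": "drive_tool", "body": {
  "series": [
    [0,0,0.04,0],
    [0,0,0.07,0],
    [0,0,0.09,0],
    [0,0,0.11,0],
    [0,0,0.13,0],
    [0,0,0.13,0],
    [0,0,0.13,0]
  ]
}}

```text
time_s: 23.62
tcp_pos: [0.4312, 0.2299, 0.1269]
ee_rot: [[-1.0, -0.003, 0.0], [-0.003, 1.0, -0.0], [-0.0, -0.0, -1.0]]
wrist_force: [-1.4, -0.8, 4.4]
gripper_width: 0.005
```

{"method": "drive_tool", "body": {
  "series": [
    [0,0,0.006,0],
    [0,0,0.012,0],
    [0,0,0.012,0],
    [0,0,0.012,0]
  ]
}}

```text
time_s: 24.12
tcp_pos: [0.4312, 0.2299, 0.126]
ee_rot: [[-1.0, -0.003, 0.0], [-0.003, 1.0, -0.0], [-0.0, -0.0, -1.0]]
wrist_force: [-2.8, -0.5, 9.4]
gripper_width: 0.002
```

{"method": "drive_tool", "body": {
  "series": [
    [0,0,-0.1,0],
    [0,0,-0.4,0],
    [0,0,-0.8,0],
    [0,0,-1,0],
    [0,0,-1,0]
  ]
}}

```text
time_s: 24.75
tcp_pos: [0.4319, 0.2306, 0.2473]
ee_rot: [[-1.0, -0.003, 0.004], [-0.003, 1.0, 0.004], [-0.004, 0.004, -1.0]]
wrist_force: [-0.9, -0.2, -0.2]
gripper_width: 0.009
```

{"method": "drive_tool", "body": {
  "series": [
    [-0.21,-0.46,-0.2,0],
    [-0.42,-0.92,-0.37,0]
  ],
  "fingers": 87
}}

```text
time_s: 25.0
tcp_pos: [0.4801, 0.1225, 0.2874]
ee_rot: [[-1.0, -0.005, -0.002], [-0.005, 1.0, -0.001], [0.002, -0.001, -1.0]]
wrist_force: [1.0, 1.4, -0.1]
gripper_width: 0.149
```

{"method": "drive_tool", "body": {
  "series": [
    [-0.21,-0.46,0,0],
    [-0.42,-0.92,0,0]
  ]
}}

```text
time_s: 25.25
tcp_pos: [0.5311, 0.0114, 0.287]
ee_rot: [[-1.0, -0.003, -0.002], [-0.003, 1.0, 0.0], [0.002, 0.0, -1.0]]
wrist_force: [1.5, 0.5, -0.4]
gripper_width: 0.375
```

{"method": "drive_tool", "body": {
  "series": [
    [-0.21,-0.46,0,0],
    [-0.42,-0.92,0,0],
    [-0.42,-0.92,0,0],
    [-0.42,-0.92,0,0]
  ]
}}

```text
time_s: 25.75
tcp_pos: [0.581, -0.0972, 0.2865]
ee_rot: [[-1.0, -0.002, -0.003], [-0.002, 1.0, 0.0], [0.003, 0.0, -1.0]]
wrist_force: [0.6, 0.3, 0.1]
gripper_width: 0.834
```

```bash
python3 - <<'E'
from h import *
np.set_printoptions(precision=4,suppress=True)
s=telemetry.sense();print(s['time_s'],s['tcp_pos'],s['gripper_width']*87,s['joints'].round(1))
w=cam('wrist');np.savez('v1.npz',P=w['P'],c=w['color'])
cv2.imwrite('pics/w9.png',cv2.resize(w['color'],(768,576)))
E
```

```text
25.75 [ 0.581  -0.0972  0.2865] 72.55418256024538 [  6.2  18.9  -5.2  -0.  -66.2 -96.1]
```

View pics/w9.png

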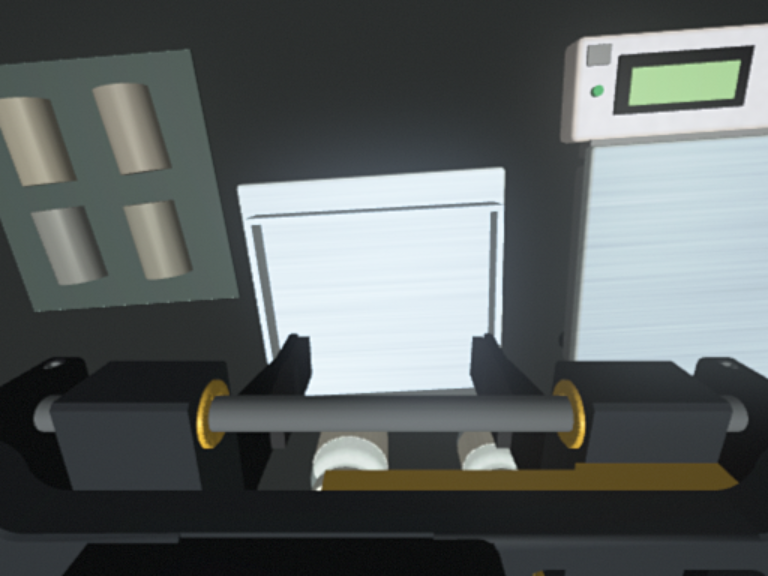

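The tray sits on the stand around (375,290) in this picture, and all four cores are on the mat. The whites saturate, so I stretch the contrast to find the tray's edges.

```bash
python3 - <<'E'
from h import *
v=np.load('v1.npz');c=v['c'][95:270,150:345].astype(float)
m=np.clip((c.mean(2)-170)/85,0,1)**2.5*255
im=cv2.resize(m.astype(np.uint8),None,fx=4,fy=3.4,interpolation=cv2.INTER_CUBIC)
cv2.imwrite('pics/w10.png',im);print(im.shape)
E
```

```text
(595, 780)
```

View pics/w10.png

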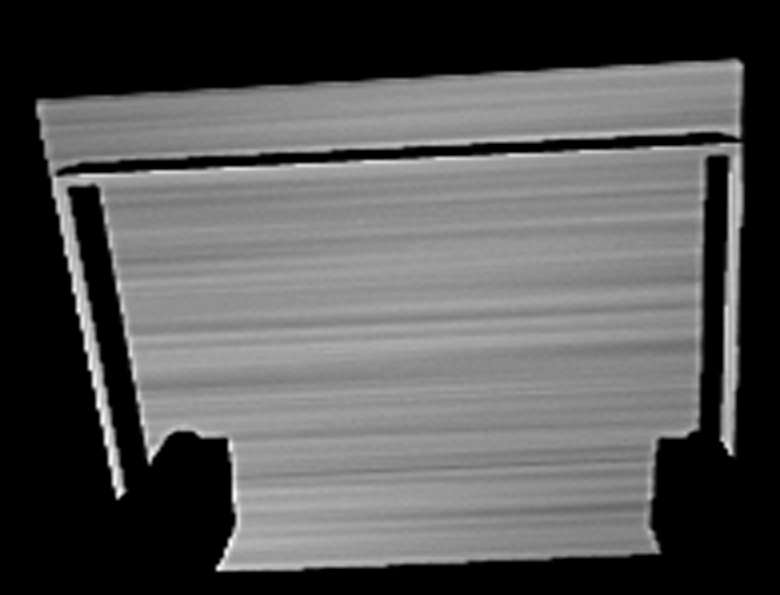

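```bash
python3 - <<'E'
from h import *
np.set_printoptions(precision=4,suppress=True)
c={'P':np.load('v1.npz')['P']}
f=lambda X,Y,z:back(c,(150+X/4,95+Y/3.4),z)
L=f(57,176,.102);R=f(742,144,.102);L2=f(118,495,.102);R2=f(735,455,.102)
print('rim',L,R,np.hypot(*(L-R)),'yaw',np.degrees(np.arctan2(*(L-R)[::-1]))-90,'Lside yaw',np.degrees(np.arctan2(*(L2-L)[::-1])),'R',np.degrees(np.arctan2(*(R2-R)[::-1])))
n=(L+R)/2;y=(L-R)/np.hypot(*(L-R));x=np.array([y[1],-y[0]]);y=-y
print('tray centre',n+.08*x)
print('stand near corners',f(38,101,.076),f(742,60,.076))
print('cores z=.026');c1=np.load('v1.npz')['c']
for u in [(37,142),(132,128),(70,246),(158,240)]: print(back(c,np.array(u)/1.5,.02))
E
```

```text
rim [ 0.5365 -0.1973] [ 0.5267 -0.0193] 0.17826881042297357 yaw -176.83895401220923 Lside yaw 3.1053648890748664 R 3.863568823253172
tray centre [ 0.4517 -0.1127]
stand near corners [ 0.5157 -0.2093] [ 0.5027 -0.0143]
cores z=.026
[ 0.482  -0.3979]
[ 0.4709 -0.3148]
[ 0.572  -0.3917]
[ 0.5663 -0.3098]
```

{"method": "drive_tool", "body": {
  "series": [
    [0,-0.5,0,0],
    [0,-1,0,0]
  ],
  "fingers": 65
}}

```text
time_s: 26.05
tcp_pos: [0.5822, -0.2159, 0.2886]
ee_rot: [[-1.0, -0.008, 0.0], [-0.008, 1.0, 0.0], [-0.0, 0.0, -1.0]]
wrist_force: [1.2, -0.9, 0.5]
gripper_width: 0.815
```

{"method": "drive_tool", "body": {
  "series": [
    [0,-0.5,0,0],
    [0,-1,0,0],
    [0,-1,0,0],
    [0,-1,0,0]
  ]
}}

```text
time_s: 26.55
tcp_pos: [0.5824, -0.3357, 0.2881]
ee_rot: [[-1.0, -0.004, -0.001], [-0.004, 1.0, 0.001], [0.001, 0.001, -1.0]]
wrist_force: [-0.1, 0.5, 0.2]
gripper_width: 0.745
```

```bash
cat >> h.py <<'E'
def mat_cores(c,z=.015,v1=None):
    """lighter cores on the grey-green mat, seen in an ortho picture at height z"""
    x1,y1=.66,-.23; o=ortho(c,z,x1,y1,270,270).astype(int)
    k=((o[:,:,2]-o[:,:,1]>-2)&(o.mean(2)>90)).astype(np.uint8)
    k=cv2.morphologyEx(k,cv2.MORPH_OPEN,np.ones((5,5),np.uint8))
    return blobs(k,x1,y1,amin=1500,amax=5000),o,k
E
python3 - <<'E'
from h import *
np.set_printoptions(precision=4,suppress=True)
s=telemetry.sense();print(s['time_s'],s['tcp_pos'],s['gripper_width']*87,s['joints'].round(1))
w=cam('wrist');t=cam('top')
for n,c in(('w',w),('t',t)):
    b,o,k=mat_cores(c); print(n,*b,sep='\n')
    cv2.imwrite(f'pics/m_{n}.png',np.hstack([o.astype(np.uint8),cv2.merge([k*255]*3)]))
a,b=[cv2.imread(f'pics/m_{n}.png') for n in 'wt'];cv2.imwrite('pics/m.png',np.vstack([a,b]))
E
```

```text
26.55 [ 0.5824 -0.3357  0.2881] 64.8110150698614 [-16.2  26.9   7.5  -0.  -70.7 -73.5]
w
(0.4718, -0.3209, 8.4, 69.6, 40.5, 2673)
(0.4819, -0.4077, 6.3, 69.9, 40.3, 2681)
(0.569, -0.3151, 6.9, 70.2, 39.8, 2619)
t
(0.4825, -0.4062, 5.6, 72.4, 47.2, 3117)
(0.5655, -0.4185, -90.0, 87.0, 59.0, 2361)
(0.639, -0.445, -90.0, 108.0, 42.0, 1790)
```

View pics/m.png

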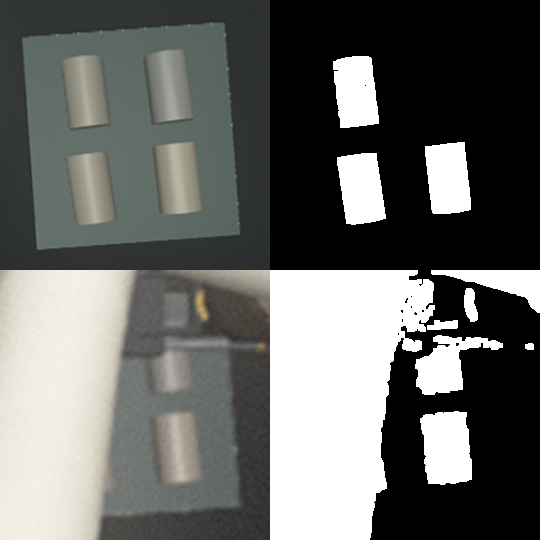

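All four cores are clear on the mat. Three are segmented, and the fourth, greyer one is at ortho (168,86), which is (0.574, -0.398). Picking the first core.

{"method": "drive_tool", "body": {
  "series": [
    [0.11,0.17,0.4,-0.061],
    [0.11,0.17,0.77,-0.061],
    [0.11,0.17,0.77,-0.061]
  ]
}}

```text
time_s: 27.02
tcp_pos: [0.5676, -0.3143, 0.1929]
ee_rot: [[-0.992, -0.127, -0.007], [-0.127, 0.992, 0.003], [0.007, 0.004, -1.0]]
wrist_force: [-1.1, 0.4, 0.7]
gripper_width: 0.746
```

{"method": "drive_tool", "body": {
  "series": [
    [0,0,0.4,0],
    [0,0,0.8,0],
    [0,0,0.95,0],
    [0,0,1,0],
    [0,0,1,0]
  ]
}}

```text
time_s: 27.65
tcp_pos: [0.5704, -0.3171, 0.0778]
ee_rot: [[-0.992, -0.125, 0.003], [-0.125, 0.992, -0.001], [-0.003, -0.002, -1.0]]
wrist_force: [0.1, 0.8, 0.2]
gripper_width: 0.747
```

{"method": "drive_tool", "body": {
  "series": [
    [0,0,0,0],
    [0,0,0,0],
    [0,0,0,0],
    [0,0,0,0],
    [0,0,0,0]
  ],
  "fingers": 0
}}

```text
time_s: 28.28
tcp_pos: [0.5692, -0.3168, 0.0766]
ee_rot: [[-0.992, -0.125, 0.0], [-0.125, 0.992, -0.0], [-0.0, -0.0, -1.0]]
wrist_force: [-2.1, 1.0, 4.5]
gripper_width: 0.48
```

{"method": "drive_tool", "body": {
  "series": [
    [0,0,-0.4,0],
    [0,0,-0.8,-0.08],
    [0,0.3,-1,-0.17],
    [0,0.6,-1,-0.26],
    [0,0.8,-1,-0.35],
    [0,1,-1,-0.44],
    [0,1,-1,-0.53],
    [0,1,-1,-0.62],
    [0,1,-1,-0.71],
    [0,1,-1,-0.754]
  ]
}}

```text
time_s: 29.52
tcp_pos: [0.5537, -0.1977, 0.1952]
ee_rot: [[0.065, -0.998, -0.001], [-0.998, -0.065, 0.0], [-0.0, 0.001, -1.0]]
wrist_force: [0.6, -0.3, -0.6]
gripper_width: 0.478
```

{"method": "drive_tool", "body": {
  "series": [
    [-0.27,-0.06,0,0],
    [-0.545,-0.12,0,0]
  ]
}}

```text
time_s: 29.78
tcp_pos: [0.5641, -0.1312, 0.1951]
ee_rot: [[0.06, -0.998, -0.001], [-0.998, -0.06, 0.0], [-0.0, 0.001, -1.0]]
wrist_force: [0.5, 0.7, -1.7]
gripper_width: 0.478
```

{"method": "drive_tool", "body": {
  "series": [
    [-0.27,-0.06,0,0],
    [-0.545,-0.12,0,0],
    [-0.545,-0.12,0,0],
    [-0.545,-0.12,0,0]
  ]
}}

```text
time_s: 30.28
tcp_pos: [0.5744, -0.0657, 0.1954]
ee_rot: [[0.062, -0.998, -0.001], [-0.998, -0.062, -0.0], [0.0, 0.001, -1.0]]
wrist_force: [0.3, -0.8, -1.6]
gripper_width: 0.48
```

```bash
python3 - <<'E'
from h import *
np.set_printoptions(precision=4,suppress=True)
s=telemetry.sense();print(s['time_s'],s['tcp_pos'],s['gripper_width']*87,s['joints'].round(1),s['ee_rot'][:2,:2])
w=cam('wrist');np.savez('v2.npz',P=w['P'],c=w['color'])
m=np.clip(w['color'].astype(float)/255,0,1)**1.8*255
cv2.imwrite('pics/w11.png',cv2.resize(m.astype(np.uint8),(768,576)))
E
```

```text
30.275 [ 0.5744 -0.0657  0.1954] 41.79665507003261 [  9.5  22.5 -13.9  -0.  -53.7  -6. ] [[ 0.0619 -0.9981]
 [-0.9981 -0.0619]]
```

View pics/w11.png

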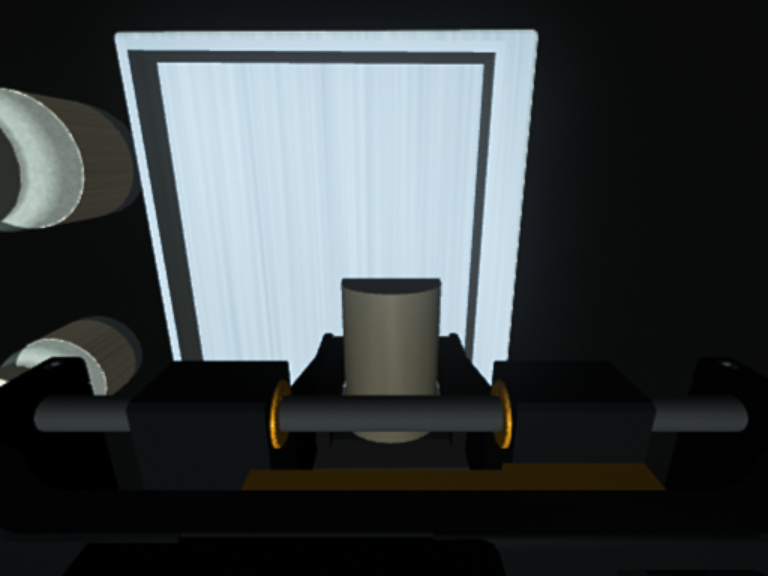

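The core is held square over the tray's -x half. The tray floor's -y corners show at (158,62) and (484,65), and its -x floor edge at (467,355). I use these to check the tray pose.

```bash
python3 - <<'E'
from h import *
np.set_printoptions(precision=4,suppress=True)
c={'P':np.load('v2.npz')['P']}
f=lambda X,Y,z:back(c,(X/1.5,Y/1.5),z)
a=f(158,62,.08);b=f(484,65,.08);e=f(467,355,.08);g=f(200,355,.08)
print(a,b,e,g,np.hypot(*(a-b)))
t=np.arctan2(*(a-b)[::-1]);t2=np.arctan2((e-b)[1],(e-b)[0]);print(np.degrees(t),np.degrees(t2)-90)
y=np.array([-np.sin(t),np.cos(t)]);x=np.array([np.cos(t),np.sin(t)]);m=(a+b)/2+.086*y;print('tray',m)
for i in(-1,1):
  for j in(-1,1): print(i,j,m+i*.033*x+j*.042*y)
E
```

```text
[ 0.6904 -0.1864] [ 0.5386 -0.1945] [ 0.5285 -0.0442] [ 0.6838 -0.0349] 0.15192830122350542
3.0414714895429964 3.856361369145162
tray [ 0.6099 -0.1045]
-1 -1 [ 0.5792 -0.1482]
-1 1 [ 0.5748 -0.0644]
1 -1 [ 0.6451 -0.1447]
1 1 [ 0.6407 -0.0609]
```

{"method": "drive_tool", "body": {
  "series": [
    [0,0,0.2,0],
    [0,0,0.3,0],
    [0,0,0.36,0],
    [0,0,0.36,0],
    [0,0,0.36,0]
  ]
}}

```text
time_s: 30.95
tcp_pos: [0.575, -0.0656, 0.153]
ee_rot: [[0.062, -0.998, 0.001], [-0.998, -0.062, 0.0], [-0.0, -0.001, -1.0]]
wrist_force: [0.6, -1.0, -1.1]
gripper_width: 0.477
```

{"method": "drive_tool", "body": {
  "series": [
    [0,0,0,0],
    [0,0,0,0],
    [0,0,0,0],
    [0,0,0,0]
  ],
  "fingers": 49
}}

```text
time_s: 31.45
tcp_pos: [0.5748, -0.0654, 0.1528]
ee_rot: [[0.062, -0.998, 0.0], [-0.998, -0.062, 0.0], [0.0, -0.0, -1.0]]
wrist_force: [1.3, 0.5, 0.5]
gripper_width: 0.564
```

{"method": "drive_tool", "body": {
  "series": [
    [0,0,-0.4,0],
    [0,0,-0.8,0.09],
    [0.3,0,-1,0.18],
    [0.6,0,-1,0.27],
    [0.8,0,-1,0.36],
    [1,0,-1,0.45],
    [1,0,-1,0.54],
    [1,0,-1,0.63],
    [1,0,-1,0.72],
    [1,0,-1,0.816]
  ]
}}

```text
time_s: 32.7
tcp_pos: [0.5821, -0.1852, 0.2727]
ee_rot: [[-1.0, 0.001, -0.0], [0.001, 1.0, 0.0], [0.0, 0.0, -1.0]]
wrist_force: [-0.2, -0.7, -0.3]
gripper_width: 0.561
```

{"method": "drive_tool", "body": {
  "series": [
    [0,-0.5,-0.1,0],
    [0,-1,-0.1,0],
    [0,-1,-0.1,0],
    [0,-1,-0.1,0]
  ],
  "fingers": 65
}}

```text
time_s: 33.2
tcp_pos: [0.5825, -0.3053, 0.2843]
ee_rot: [[-1.0, -0.005, -0.001], [-0.005, 1.0, 0.0], [0.001, 0.0, -1.0]]
wrist_force: [0.9, -0.1, -0.2]
gripper_width: 0.742
```

```bash
python3 - <<'E'
import re
t=open('h.py').read()
t=t.replace("k=((o[:,:,2]-o[:,:,1]>-2)&(o.mean(2)>90))","k=((o[:,:,2]-o[:,:,1]>-6)&(o.mean(2)>95))")
open('h.py','w').write(t)
from h import *
np.set_printoptions(precision=4,suppress=True)
s=telemetry.sense();print(s['time_s'],s['tcp_pos'],s['gripper_width']*87,s['joints'].round(1))
w=cam('wrist');b,o,k=mat_cores(w); print(*b,sep='\n')
cv2.imwrite('pics/m2.png',np.hstack([o.astype(np.uint8),cv2.merge([k*255]*3)]))
print(o[86,168],o[180,20],o[110,128])
E
```

```text
33.2 [ 0.5825 -0.3053  0.2843] 64.54573428721477 [-13.6  25.6   4.8  -0.  -69.3 -76.1]
(0.4715, -0.3207, 8.8, 70.6, 41.4, 2736)
(0.4817, -0.4081, 6.3, 70.8, 40.7, 2730)
(0.5746, -0.3994, 7.1, 70.5, 38.9, 2580)
[156 165 162] [53 55 51] [104 110  97]
```

{"method": "drive_tool", "body": {
  "series": [
    [0.03,-0.4,0.4,-0.061],
    [0.066,-0.77,0.8,-0.061],
    [0.066,-0.77,0.9,-0.061],
    [0.066,-0.77,0.9,-0.061]
  ]
}}

```text
time_s: 33.75
tcp_pos: [0.5752, -0.3966, 0.1753]
ee_rot: [[-0.992, -0.128, -0.003], [-0.128, 0.992, 0.001], [0.003, 0.002, -1.0]]
wrist_force: [0.1, -0.1, 0.8]
gripper_width: 0.747
```

{"method": "drive_tool", "body": {
  "series": [
    [0,0,0.4,0],
    [0,0,0.7,0],
    [0,0,0.8,0],
    [0,0,0.83,0],
    [0,0,0.83,0]
  ]
}}

```text
time_s: 34.38
tcp_pos: [0.5767, -0.3977, 0.0793]
ee_rot: [[-0.992, -0.128, 0.003], [-0.128, 0.992, -0.002], [-0.003, -0.002, -1.0]]
wrist_force: [0.9, -0.4, 0.6]
gripper_width: 0.743
```

{"method": "drive_tool", "body": {
  "series": [
    [0,0,0,0],
    [0,0,0,0],
    [0,0,0,0],
    [0,0,0,0],
    [0,0,0,0]
  ],
  "fingers": 0
}}

```text
time_s: 35.0
tcp_pos: [0.5756, -0.3979, 0.0777]
ee_rot: [[-0.992, -0.127, 0.001], [-0.127, 0.992, -0.001], [-0.001, -0.001, -1.0]]
wrist_force: [0.3, 0.8, 2.6]
gripper_width: 0.476
```

{"method": "drive_tool", "body": {
  "series": [
    [0,0,-0.4,0],
    [0,0,-0.8,-0.08],
    [0,0.3,-1,-0.17],
    [0,0.6,-1,-0.26],
    [0,0.8,-1,-0.35],
    [0,1,-1,-0.44],
    [0,1,-1,-0.53],
    [0,1,-1,-0.62],
    [0,1,-1,-0.71],
    [0,1,-1,-0.754]
  ]
}}

```text
time_s: 36.25
tcp_pos: [0.5597, -0.2783, 0.1963]
ee_rot: [[0.068, -0.998, -0.002], [-0.998, -0.068, 0.001], [-0.001, 0.001, -1.0]]
wrist_force: [-0.4, -0.5, -0.2]
gripper_width: 0.476
```

{"method": "drive_tool", "body": {
  "series": [
    [-0.27,-0.06,0,0],
    [-0.545,-0.114,0,0]
  ]
}}

```text
time_s: 36.5
tcp_pos: [0.5691, -0.2118, 0.1962]
ee_rot: [[0.063, -0.998, -0.002], [-0.998, -0.063, 0.001], [-0.001, 0.002, -1.0]]
wrist_force: [0.5, 0.3, -1.5]
gripper_width: 0.476
```

{"method": "drive_tool", "body": {
  "series": [
    [-0.27,-0.06,0,0],
    [-0.545,-0.114,0,0],
    [-0.545,-0.114,0,0],
    [-0.545,-0.114,0,0]
  ]
}}

```text
time_s: 37.0
tcp_pos: [0.5787, -0.1464, 0.1967]
ee_rot: [[0.065, -0.998, -0.001], [-0.998, -0.065, 0.0], [-0.0, 0.001, -1.0]]
wrist_force: [0.2, -0.2, -1.2]
gripper_width: 0.479
```

{"method": "drive_tool", "body": {
  "series": [
    [0.01,0,0.2,0],
    [0.01,0,0.3,0],
    [0.01,0,0.365,0],
    [0.01,0,0.365,0],
    [0.01,0,0.365,0]
  ]
}}

```text
time_s: 37.62
tcp_pos: [0.5794, -0.1478, 0.1537]
ee_rot: [[0.064, -0.998, 0.001], [-0.998, -0.064, -0.0], [0.0, -0.001, -1.0]]
wrist_force: [0.1, -0.4, -0.9]
gripper_width: 0.473
```

{"method": "drive_tool", "body": {
  "series": [
    [0,0,0,0],
    [0,0,0,0],
    [0,0,0,0],
    [0,0,0,0]
  ],
  "fingers": 49
}}

```text
time_s: 38.12
tcp_pos: [0.5792, -0.1475, 0.1534]
ee_rot: [[0.064, -0.998, 0.0], [-0.998, -0.064, -0.0], [0.0, -0.0, -1.0]]
wrist_force: [0.3, 0.0, 0.2]
gripper_width: 0.558
```

{"method": "drive_tool", "body": {
  "series": [
    [0,0,-0.4,0],
    [0,0,-0.8,0.09],
    [0.3,0,-1,0.18],
    [0.6,0,-1,0.27],
    [0.8,0,-1,0.36],
    [1,0,-1,0.45],
    [1,0,-1,0.54],
    [1,0,-1,0.63],
    [1,0,-1,0.72],
    [1,0,-1,0.818]
  ]
}}

```text
time_s: 39.38
tcp_pos: [0.5868, -0.2673, 0.2733]
ee_rot: [[-1.0, -0.002, -0.0], [-0.002, 1.0, 0.0], [0.0, 0.0, -1.0]]
wrist_force: [0.5, 0.1, 0.2]
gripper_width: 0.566
```

{"method": "drive_tool", "body": {
  "series": [
    [0,-0.3,-0.1,0],
    [0,-0.3,-0.1,0],
    [0,-0.3,-0.1,0]
  ],
  "fingers": 65
}}

```text
time_s: 39.75
tcp_pos: [0.5869, -0.3031, 0.2849]
ee_rot: [[-1.0, -0.007, -0.001], [-0.007, 1.0, 0.001], [0.001, 0.001, -1.0]]
wrist_force: [-0.2, 1.5, -0.8]
gripper_width: 0.735
```

```bash
python3 - <<'E'
from h import *
s=telemetry.sense();print(s['time_s'],s['tcp_pos'],s['gripper_width']*87,s['joints'].round(1))
w=cam('wrist');b,o,k=mat_cores(w); print(*b,sep='\n')
cv2.imwrite('pics/m3.png',w['color'])
E
```

```text
39.75 [ 0.58687028 -0.30307705  0.28493041] 63.911368457866466 [-13.3  25.8   5.4  -0.  -69.6 -76.2]
(0.4714, -0.3206, 8.1, 70.9, 41.4, 2745)
(0.4817, -0.4081, 6.3, 70.8, 40.6, 2737)
```

{"method": "drive_tool", "body": {
  "series": [
    [0.4,-0.06,0.3,-0.071],
    [0.8,-0.14,0.6,-0.071],
    [0.96,-0.14,0.9,-0.071],
    [0.96,-0.14,0.9,-0.071],
    [0.96,-0.14,0.9,-0.071]
  ]
}}

```text
time_s: 40.42
tcp_pos: [0.4741, -0.3212, 0.1789]
ee_rot: [[-0.989, -0.151, 0.003], [-0.151, 0.989, -0.002], [-0.003, -0.002, -1.0]]
wrist_force: [0.5, -0.0, -0.2]
gripper_width: 0.748
```

{"method": "drive_tool", "body": {
  "series": [
    [0,0,0.4,0],
    [0,0,0.7,0],
    [0,0,0.82,0],
    [0,0,0.85,0],
    [0,0,0.85,0]
  ]
}}

```text
time_s: 41.05
tcp_pos: [0.4734, -0.3213, 0.0767]
ee_rot: [[-0.989, -0.15, 0.003], [-0.15, 0.989, -0.001], [-0.002, -0.002, -1.0]]
wrist_force: [0.5, 0.5, 0.9]
gripper_width: 0.746
```

{"method": "drive_tool", "body": {
  "series": [
    [0,0,0,0],
    [0,0,0,0],
    [0,0,0,0],
    [0,0,0,0],
    [0,0,0,0]
  ],
  "fingers": 0
}}

```text
time_s: 41.68
tcp_pos: [0.4722, -0.321, 0.0758]
ee_rot: [[-0.989, -0.149, 0.0], [-0.149, 0.989, -0.0], [-0.0, -0.0, -1.0]]
wrist_force: [-1.3, -0.5, 4.6]
gripper_width: 0.475
```

{"method": "drive_tool", "body": {
  "series": [
    [0,0,-0.4,0],
    [0,0,-0.8,-0.08],
    [-0.3,0.3,-1,-0.17],
    [-0.6,0.6,-1,-0.26],
    [-0.8,0.8,-1,-0.35],
    [-1,1,-1,-0.44],
    [-1,1,-1,-0.53],
    [-1,1,-1,-0.62],
    [-1,1,-1,-0.71],
    [-1,1,-1,-0.744]
  ]
}}

```text
time_s: 42.92
tcp_pos: [0.5724, -0.1842, 0.1944]
ee_rot: [[0.07, -0.998, -0.002], [-0.998, -0.07, 0.001], [-0.001, 0.002, -1.0]]
wrist_force: [-0.4, 0.6, -1.2]
gripper_width: 0.478
```

{"method": "drive_tool", "body": {
  "series": [
    [-0.33,-0.2,0,0],
    [-0.66,-0.4,0,0],
    [-0.99,-0.63,0,0],
    [-0.99,-0.63,0,0],
    [-0.99,-0.63,0,0]
  ]
}}

```text
time_s: 43.55
tcp_pos: [0.6396, -0.0608, 0.1944]
ee_rot: [[0.067, -0.998, -0.002], [-0.998, -0.067, -0.0], [-0.0, 0.002, -1.0]]
wrist_force: [-1.1, -0.5, -0.5]
gripper_width: 0.48
```

{"method": "drive_tool", "body": {
  "series": [
    [0,0,0.2,0],
    [0,0,0.3,0],
    [0,0,0.345,0],
    [0,0,0.345,0],
    [0,0,0.345,0]
  ]
}}

```text
time_s: 44.18
tcp_pos: [0.6407, -0.0609, 0.1547]
ee_rot: [[0.067, -0.998, 0.001], [-0.998, -0.067, -0.0], [0.0, -0.001, -1.0]]
wrist_force: [0.1, 0.0, -1.1]
gripper_width: 0.477
```

{"method": "drive_tool", "body": {
  "series": [
    [0,0,0,0],
    [0,0,0,0],
    [0,0,0,0],
    [0,0,0,0]
  ],
  "fingers": 49
}}

```text
time_s: 44.68
tcp_pos: [0.6403, -0.0607, 0.1541]
ee_rot: [[0.067, -0.998, 0.0], [-0.998, -0.067, -0.0], [0.0, -0.0, -1.0]]
wrist_force: [0.2, -0.0, -0.7]
gripper_width: 0.562
```

{"method": "drive_tool", "body": {
  "series": [
    [0,0,-0.4,0],
    [0,0,-0.8,0.09],
    [0.3,0.1,-1,0.18],
    [0.6,0.3,-1,0.27],
    [0.8,0.5,-1,0.36],
    [1,0.5,-1,0.45],
    [1,0.5,-1,0.54],
    [1,0.5,-1,0.63],
    [1,0.5,-1,0.72],
    [1,0.5,-1,0.818]
  ]
}}

```text
time_s: 45.92
tcp_pos: [0.5884, -0.1846, 0.274]
ee_rot: [[-1.0, -0.004, 0.0], [-0.004, 1.0, 0.0], [-0.0, 0.0, -1.0]]
wrist_force: [-0.1, -0.1, -0.6]
gripper_width: 0.559
```

{"method": "drive_tool", "body": {
  "series": [
    [0,-0.5,-0.1,0],
    [0,-1,-0.1,0],
    [0,-1,-0.1,0],
    [0,-1,-0.1,0]
  ],
  "fingers": 65
}}

```text
time_s: 46.42
tcp_pos: [0.5894, -0.3047, 0.2855]
ee_rot: [[-1.0, -0.009, -0.001], [-0.009, 1.0, 0.0], [0.001, 0.0, -1.0]]
wrist_force: [0.3, 0.0, -0.7]
gripper_width: 0.744
```

```bash
python3 - <<'E'
from h import *
s=telemetry.sense();print(s['time_s'],s['tcp_pos'],s['gripper_width']*87,s['joints'].round(1))
w=cam('wrist');b,o,k=mat_cores(w); print(*b,sep='\n')
cv2.imwrite('pics/m4.png',w['color'])
E
```

```text
46.425 [ 0.58941752 -0.30465076  0.28551326] 64.73903521246105 [-13.4  26.1   5.9  -0.  -69.8 -76. ]
(0.4816, -0.4082, 6.3, 70.8, 40.9, 2749)
```

{"method": "drive_tool", "body": {
  "series": [
    [0.3,-0.28,0.2,-0.05],
    [0.6,-0.56,0.5,-0.05],
    [0.9,-0.85,0.8,-0.05],
    [0.9,-0.85,0.9,-0.05],
    [0.9,-0.85,0.9,-0.05]
  ]
}}

```text
time_s: 47.1
tcp_pos: [0.4832, -0.4067, 0.1776]
ee_rot: [[-0.994, -0.111, -0.001], [-0.111, 0.994, 0.0], [0.001, 0.001, -1.0]]
wrist_force: [-0.9, -0.2, 0.5]
gripper_width: 0.747
```

{"method": "drive_tool", "body": {
  "series": [
    [0,0,0.4,0],
    [0,0,0.7,0],
    [0,0,0.82,0],
    [0,0,0.85,0],
    [0,0,0.85,0]
  ]
}}

```text
time_s: 47.72
tcp_pos: [0.484, -0.4078, 0.0775]
ee_rot: [[-0.994, -0.111, 0.002], [-0.111, 0.994, -0.002], [-0.002, -0.002, -1.0]]
wrist_force: [0.3, 1.1, 0.3]
gripper_width: 0.746
```

{"method": "drive_tool", "body": {
  "series": [
    [0,0,0,0],
    [0,0,0,0],
    [0,0,0,0],
    [0,0,0,0],
    [0,0,0,0]
  ],
  "fingers": 0
}}

```text
time_s: 48.35
tcp_pos: [0.4829, -0.4078, 0.0764]
ee_rot: [[-0.994, -0.11, 0.0], [-0.11, 0.994, -0.0], [-0.0, -0.0, -1.0]]
wrist_force: [-1.0, 1.0, 3.1]
gripper_width: 0.479
```

{"method": "drive_tool", "body": {
  "series": [
    [0,0,-0.4,0],
    [0,0,-0.8,-0.08],
    [-0.3,0.3,-1,-0.17],
    [-0.6,0.6,-1,-0.26],
    [-0.8,0.8,-1,-0.35],
    [-1,1,-1,-0.44],
    [-1,1,-1,-0.53],
    [-1,1,-1,-0.62],
    [-1,1,-1,-0.71],
    [-1,1,-1,-0.762]
  ]
}}

```text
time_s: 49.6
tcp_pos: [0.5884, -0.2749, 0.1949]
ee_rot: [[0.067, -0.998, -0.002], [-0.998, -0.067, 0.001], [-0.001, 0.002, -1.0]]
wrist_force: [-0.7, -1.0, -1.8]
gripper_width: 0.479
```

{"method": "drive_tool", "body": {
  "series": [
    [-0.26,-0.13,0,0],
    [-0.53,-0.27,0,0]
  ]
}}

```text
time_s: 49.85
tcp_pos: [0.6168, -0.2092, 0.195]
ee_rot: [[0.062, -0.998, -0.002], [-0.998, -0.062, 0.001], [-0.001, 0.002, -1.0]]
wrist_force: [1.3, 1.1, -1.5]
gripper_width: 0.476
```

{"method": "drive_tool", "body": {
  "series": [
    [-0.26,-0.13,0,0],
    [-0.53,-0.27,0,0],
    [-0.53,-0.27,0,0],
    [-0.53,-0.27,0,0]
  ]
}}

```text
time_s: 50.35
tcp_pos: [0.6449, -0.1441, 0.1952]
ee_rot: [[0.063, -0.998, -0.002], [-0.998, -0.063, 0.0], [-0.0, 0.002, -1.0]]
wrist_force: [-1.2, 0.7, -0.7]
gripper_width: 0.477
```

{"method": "drive_tool", "body": {
  "series": [
    [0,0,0.2,0],
    [0,0,0.3,0],
    [0,0,0.35,0],
    [0,0,0.35,0],
    [0,0,0.35,0]
  ]
}}

```text
time_s: 50.98
tcp_pos: [0.6458, -0.1443, 0.1547]
ee_rot: [[0.063, -0.998, 0.001], [-0.998, -0.063, -0.0], [0.0, -0.001, -1.0]]
wrist_force: [0.3, -0.3, -0.9]
gripper_width: 0.477
```

{"method": "drive_tool", "body": {
  "series": [
    [0,0,0,0],
    [0,0,0,0],
    [0,0,0,0],
    [0,0,0,0]
  ],
  "fingers": 49
}}

```text
time_s: 51.48
tcp_pos: [0.6455, -0.144, 0.1542]
ee_rot: [[0.064, -0.998, 0.0], [-0.998, -0.064, -0.0], [0.0, -0.0, -1.0]]
wrist_force: [-0.0, 0.0, -0.2]
gripper_width: 0.56
```

{"method": "drive_tool", "body": {
  "series": [
    [0,0,-0.4,0],
    [0,0,-0.8,0],
    [0,0,-0.9,0]
  ]
}}

```text
time_s: 51.85
tcp_pos: [0.6468, -0.1443, 0.2665]
ee_rot: [[0.064, -0.998, 0.008], [-0.998, -0.064, -0.001], [0.001, -0.008, -1.0]]
wrist_force: [-0.1, -0.5, -0.5]
gripper_width: 0.564
```

{"method": "drive_tool", "body": {
  "series": [
    [0.3,0.14,0,0],
    [0.61,0.28,0,0],
    [0.61,0.28,0,0],
    [0.61,0.28,0,0],
    [0.61,0.28,0,0]
  ],
  "fingers": 87
}}

```text
time_s: 52.48
tcp_pos: [0.6168, -0.2184, 0.2616]
ee_rot: [[0.065, -0.998, -0.001], [-0.998, -0.065, 0.0], [-0.0, 0.0, -1.0]]
wrist_force: [0.2, 0.4, -0.1]
gripper_width: 0.981
```

```bash
python3 - <<'E'
from h import *
np.set_printoptions(precision=4,suppress=True)
s=telemetry.sense();print(s['time_s'],s['tcp_pos'],s['gripper_width']*87,s['joints'].round(1),s['ee_rot'][:2,:2])
w=cam('wrist');t=cam('top');s=cam('scene')
k=s['color'][100:292,130:386]
im=np.hstack([w['color'],cv2.resize(k,(512,384))]); cv2.imwrite('pics/w12.png',cv2.resize(im,(800,300)))
cv2.imwrite('pics/t12.png',ortho(t,.1,.75,.42,760,420))
E
```

```text
52.475 [ 0.6168 -0.2184  0.2616] 85.34894129546967 [ -5.4  26.1   2.4  -0.  -66.3   9.1] [[ 0.0645 -0.9979]
 [-0.9979 -0.0645]]
```

View pics/w12.png

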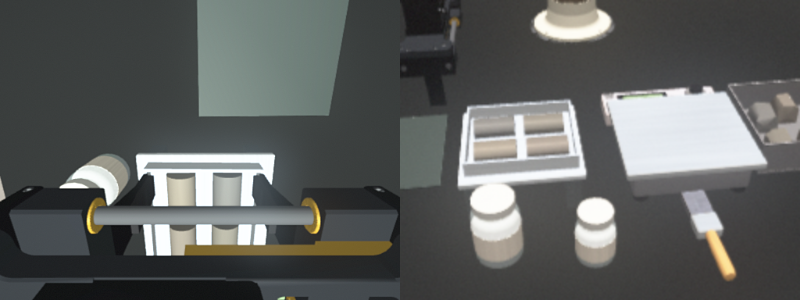

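The mat is empty and all four cores lie in the tray, two by two. Now I lower behind the -y wall and push gently.

{"method": "drive_tool", "body": {
  "series": [
    [0,0,0.3,0],
    [0,0,0.6,0],
    [0,0,0.85,0],
    [0,0,0.905,0],
    [0,0,0.905,0],
    [0,0,0.905,0]
  ]
}}

```text
time_s: 53.38
tcp_pos: [0.6175, -0.2194, 0.1551]
ee_rot: [[0.064, -0.998, 0.003], [-0.998, -0.064, -0.001], [0.001, -0.003, -1.0]]
wrist_force: [0.3, -0.3, 0.4]
gripper_width: 1.0
```

{"method": "drive_tool", "body": {
  "series": [
    [-0.05,0,0,0],
    [-0.09,0,0,0],
    [-0.12,0,0,0],
    [-0.15,0,0,0],
    [-0.19,0,0,0],
    [-0.24,0,0,0],
    [-0.29,0.004,0,0],
    [-0.35,0.008,0,0],
    [-0.41,0.01,0,0],
    [-0.47,0.012,0,0]
  ]
}}

```text
time_s: 54.62
tcp_pos: [0.6118, -0.1638, 0.1539]
ee_rot: [[0.064, -0.998, 0.001], [-0.998, -0.064, -0.001], [0.001, -0.001, -1.0]]
wrist_force: [0.1, -5.1, 1.0]
gripper_width: 0.999
```

{"method": "drive_tool", "body": {
  "series": [
    [-0.06,0,0,0],
    [-0.12,0,0,0],
    [-0.18,0,0,0],
    [-0.24,0.005,0,0],
    [-0.3,0.006,0,0],
    [-0.36,0.008,0,0],
    [-0.42,0.01,0,0],
    [-0.48,0.01,0,0],
    [-0.54,0.012,0,0],
    [-0.6,0.012,0,0]
  ]
}}

```text
time_s: 55.88
tcp_pos: [0.6059, -0.0923, 0.1544]
ee_rot: [[0.064, -0.998, 0.001], [-0.998, -0.064, -0.002], [0.002, -0.001, -1.0]]
wrist_force: [0.6, -6.6, 2.6]
gripper_width: 0.999
```

{"method": "drive_tool", "body": {
  "series": [
    [-0.06,0,0,0],
    [-0.12,0,0,0],
    [-0.18,0,0,0],
    [-0.24,0.005,0,0],
    [-0.3,0.006,0,0],
    [-0.36,0.008,0,0],
    [-0.42,0.01,0,0],
    [-0.48,0.01,0,0],
    [-0.54,0.012,0,0],
    [-0.6,0.012,0,0]
  ]
}}

```text
time_s: 57.12
tcp_pos: [0.5995, -0.0203, 0.1539]
ee_rot: [[0.063, -0.998, 0.0], [-0.998, -0.063, -0.001], [0.001, -0.0, -1.0]]
wrist_force: [-0.5, -5.2, 1.0]
gripper_width: 0.999
```

```bash
python3 - <<'E'
from h import *
np.set_printoptions(precision=4,suppress=True)
s=telemetry.sense();print(s['time_s'],s['tcp_pos'],s['wrist_force'])
t=cam('top');s=cam('scene')
k=s['color'][100:292,180:436]
im=np.hstack([cv2.resize(k,(512,384)),cv2.resize(ortho(t,.1,.75,.33,512,384),(512,384))]); cv2.imwrite('pics/w13.png',cv2.resize(im,(800,300)))
E
```

```text
57.125 [ 0.5995 -0.0203  0.1539] [-0.5184 -5.1797  1.0369]
```

View pics/w13.png

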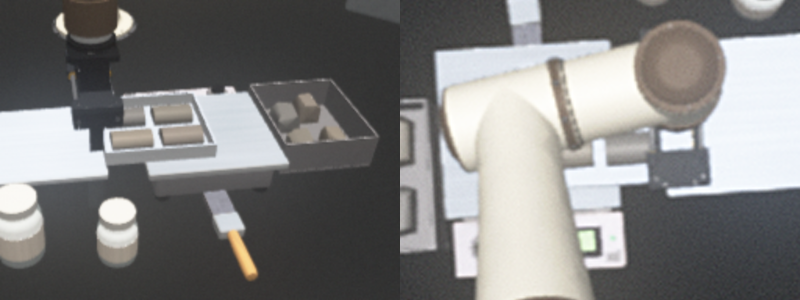

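{"method": "drive_tool", "body": {
  "series": [
    [-0.08,0,0,0],
    [-0.16,0,0,0],
    [-0.24,0.005,0,0],
    [-0.32,0.006,0,0],
    [-0.4,0.008,0,0],
    [-0.48,0.01,0,0],
    [-0.56,0.012,0,0],
    [-0.64,0.012,0,0],
    [-0.7,0.014,0,0],
    [-0.73,0.014,0,0]
  ]
}}

```text
time_s: 58.48
tcp_pos: [0.592, 0.067, 0.1536]
ee_rot: [[0.064, -0.998, -0.001], [-0.998, -0.064, -0.002], [0.001, 0.001, -1.0]]
wrist_force: [0.5, -7.1, 2.9]
gripper_width: 0.997
```

{"method": "drive_tool", "body": {
  "series": [
    [0,0,0,0],
    [0,0,0,0],
    [0.15,0,0,0],
    [0.3,0,0,0],
    [0.3,0,-0.4,0],
    [0.3,0,-0.8,0],
    [0.6,0,-1,0],
    [1,0,-1,0]
  ]
}}

```text
time_s: 59.48
tcp_pos: [0.6009, -0.0529, 0.2762]
ee_rot: [[0.065, -0.998, 0.006], [-0.998, -0.065, 0.001], [-0.001, -0.006, -1.0]]
wrist_force: [0.5, -0.4, -1.0]
gripper_width: 0.997
```

{"method": "drive_tool", "body": {
  "series": [
    [0.5,0,0,0],
    [1,0,0,0]
  ]
}}

```text
time_s: 59.72
tcp_pos: [0.6072, -0.1741, 0.2732]
ee_rot: [[0.063, -0.998, 0.001], [-0.998, -0.063, 0.001], [-0.001, -0.001, -1.0]]
wrist_force: [1.5, -0.2, -0.5]
gripper_width: 0.999
```

{"method": "drive_tool", "body": {
  "series": [
    [0.5,0,0,0],
    [1,0,0,0],
    [1,0,0,0]
  ]
}}

```text
time_s: 60.1
tcp_pos: [0.614, -0.2964, 0.2718]
ee_rot: [[0.057, -0.998, -0.001], [-0.998, -0.057, 0.001], [-0.001, 0.001, -1.0]]
wrist_force: [0.3, 0.7, -0.9]
gripper_width: 1.0
```

```bash
python3 - <<'E'
from h import *
np.set_printoptions(precision=4,suppress=True)
s=telemetry.sense();print(s['time_s'],s['tcp_pos'],s['wrist_force'])
t=cam('top')
ims=[cam('top')['color'].astype(float) for _ in range(6)]; t['color']=np.mean(ims,0).astype(np.uint8)
np.savez('v3.npz',P=t['P'],c=t['color'])
o=ortho(t,.102,.72,.31,280,280,1.).astype(float)
m=np.clip((o-110)/145,0,1)**2*255
cv2.imwrite('pics/w14.png',cv2.resize(m.astype(np.uint8),(600,600),interpolation=cv2.INTER_CUBIC))
E
```

```text
60.1 [ 0.614  -0.2964  0.2718] [ 0.2738  0.7308 -0.9463]
```

View pics/w14.png

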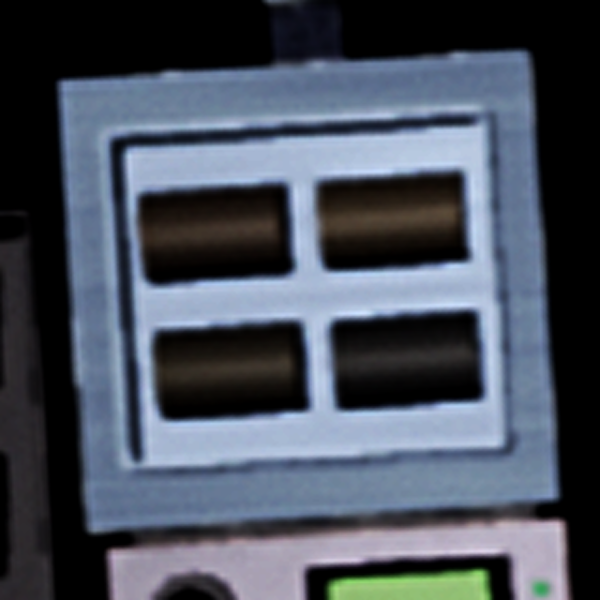

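{"method": "drive_tool", "body": {
  "series": [
    [-0.2,0,-0.1,0.09],
    [-0.4,0,-0.2,0.18],
    [-0.6,-0.1,-0.3,0.27],
    [-0.8,-0.2,-0.4,0.36],
    [-1,-0.3,-0.5,0.45],
    [-1,-0.3,-0.5,0.54],
    [-1,-0.3,-0.5,0.63],
    [-1,-0.3,-0.5,0.72],
    [-1,-0.3,-0.5,0.814],
    [-1,-0.3,-0.5,0.814]
  ]
}}

```text
time_s: 61.7
tcp_pos: [0.6434, -0.1684, 0.3337]
ee_rot: [[-1.0, -0.01, 0.0], [-0.01, 1.0, 0.0], [-0.0, 0.0, -1.0]]
wrist_force: [1.0, 0.6, -0.1]
gripper_width: 1.0
```

{"method": "drive_tool", "body": {
  "series": [
    [-0.07,0.48,0,0],
    [-0.14,0.97,0,0]
  ]
}}

```text
time_s: 61.95
tcp_pos: [0.6594, -0.0518, 0.3336]
ee_rot: [[-1.0, -0.009, 0.001], [-0.009, 1.0, 0.0], [-0.001, 0.0, -1.0]]
wrist_force: [-0.1, -0.7, -0.2]
gripper_width: 0.999
```

{"method": "drive_tool", "body": {
  "series": [
    [0,0.48,0,0],
    [0,0.97,0,0]
  ]
}}

```text
time_s: 62.2
tcp_pos: [0.6584, 0.0658, 0.3336]
ee_rot: [[-1.0, -0.011, 0.001], [-0.011, 1.0, 0.0], [-0.001, 0.0, -1.0]]
wrist_force: [0.8, -0.7, -0.1]
gripper_width: 1.003
```

{"method": "drive_tool", "body": {
  "series": [
    [0,0.48,0,0],
    [0,0.97,0,0],
    [0,0.97,0,0],
    [0,0.97,0,0]
  ]
}}

```text
time_s: 62.7
tcp_pos: [0.6577, 0.1802, 0.3334]
ee_rot: [[-1.0, -0.009, -0.0], [-0.009, 1.0, -0.0], [0.0, -0.0, -1.0]]
wrist_force: [-1.0, 0.1, 0.9]
gripper_width: 1.0
```

```bash
python3 - <<'E'
from h import *
np.set_printoptions(precision=4,suppress=True)
s=telemetry.sense();print(s['time_s'],s['tcp_pos'],s['joints'].round(1))
w=cam('wrist'); w['color']=np.mean([cam('wrist')['color'].astype(float) for _ in range(4)],0).astype(np.uint8)
np.savez('v4.npz',P=w['P'],c=w['color'])
o=ortho(w,.102,.72,.31,280,280,1.).astype(float)
m=np.clip((o-110)/145,0,1)**1.6*255
cv2.imwrite('pics/w15.png',cv2.resize(m.astype(np.uint8),(600,600),interpolation=cv2.INTER_CUBIC))
E
```

```text
62.7 [0.6577 0.1802 0.3334] [  28.9   26.5   13.4    0.   -76.9 -118.3]
```

View pics/w15.png

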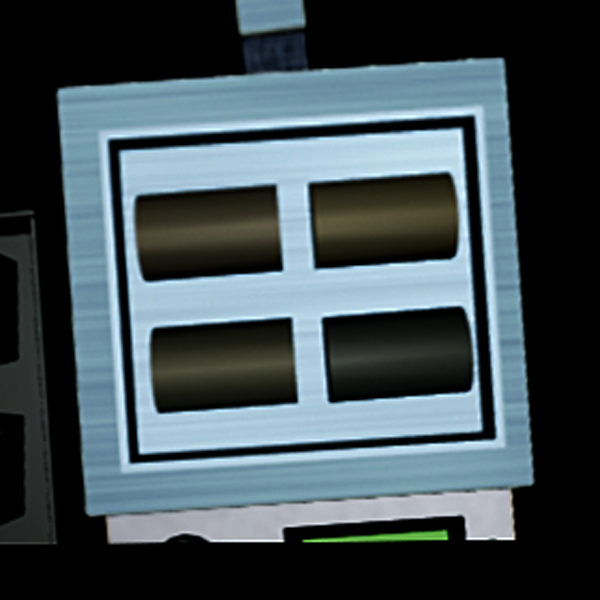

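The rectified view shows the tray rim's outer corners at (98,132), (483,107), (505,443) and (122,472). The platform corners are at (58,90), (503,58), (533,485) and (87,515).

```bash
python3 - <<'E'
from h import *
np.set_printoptions(precision=4,suppress=True)
c={'P':np.load('v4.npz')['P']}; k=280/600
w=lambda q:np.array([.72-q[1]*k/1000,.31-q[0]*k/1000])
T=np.array([w(q) for q in [(98,132),(483,107),(505,443),(122,472)]])
P=np.array([back(c,proj(c,np.r_[w(q),.102]),.075) for q in [(58,90),(503,58),(533,485),(87,515)]])
def fr(Q):
    x=(Q[0]+Q[1]-Q[2]-Q[3])/2;y=(Q[0]+Q[3]-Q[1]-Q[2])/2
    return Q.mean(0),np.hypot(*x),np.hypot(*y),np.degrees(np.arctan2(x[1],x[0])),np.degrees(np.arctan2(-y[0],y[1]))
a,b=fr(T),fr(P);print(a);print(b)
t=np.radians((b[3]+b[4])/2);R=np.array([[np.cos(t),np.sin(t)],[-np.sin(t),np.cos(t)]])
print('tray in platform frame mm',R@(a[0]-b[0])*1000)
E
```

```text
(array([0.5854, 0.1691]), np.float64(0.15809809894141316), np.float64(0.17964242260668828), np.float64(3.8928241380487276), np.float64(4.021990177020112))
(array([0.5871, 0.1716]), np.float64(0.21587237540358056), np.float64(0.22575909627323557), np.float64(3.961341487474786), np.float64(3.980495413498441))
tray in platform frame mm [-1.9314 -2.393 ]
```

```bash
python3 - <<'E'
from h import *
np.set_printoptions(precision=4,suppress=True)
k=280/600
def test(f,offs):
    c={'P':np.load(f)['P'],'color':np.load(f)['c']}
    # platform edges and tray outer rim along platform axes: sample profiles through middles, tray rim z .102, platform z .075
    for name,ax,z in(('x',0,.075),('y',1,.075)):
        prof=[]
        for o in offs[ax]:
            s=np.arange(-.14,.1401,.0005)
            pts=[proj(c,bal(*((a,o) if ax==0 else (o,a)),z,c=(.5871,.1716),yaw=3.97)) for a in s]
            m=np.array(pts,np.float32).reshape(1,-1,2)
            prof.append(cv2.remap(cv2.cvtColor(c['color'],cv2.COLOR_BGR2GRAY),m[...,0],m[...,1],cv2.INTER_CUBIC)[0].astype(float))
        g=np.gradient(cv2.GaussianBlur(np.mean(prof,0).reshape(1,-1),(0,0),2)[0])
        pk=[i for i in range(3,len(g)-3) if abs(g[i])==abs(g[i-3:i+4]).max() and abs(g[i])>1.2]
        print(f,name,[(round(s[i]*1000,1),round(g[i],1)) for i in pk])
for f in('v3.npz','v4.npz'): test(f,[np.linspace(-.006,.006,7),np.linspace(-.004,.004,7)])
c={'P':np.load('v3.npz')['P']}
w=lambda q:np.array([.72-q[1]*k/1000,.31-q[0]*k/1000])
P=np.array([back(c,proj(c,np.r_[w(q),.102]),.075) for q in [(58,82),(530,52),(558,498),(88,530)]]);print('top plat',P.mean(0))
T=np.array([w(q) for q in [(103,130),(490,108),(512,448),(122,468)]]);print('top tray rough',T.mean(0))
E
```

```text
v3.npz x [(np.float64(-137.5), np.float64(-7.0)), (np.float64(-131.5), np.float64(14.0)), (np.float64(-114.5), np.float64(-5.4)), (np.float64(-107.5), np.float64(6.8)), (np.float64(-84.0), np.float64(-2.1)), (np.float64(-79.0), np.float64(6.0)), (np.float64(-56.0), np.float64(-4.0)), (np.float64(-13.5), np.float64(2.6)), (np.float64(10.5), np.float64(-1.3)), (np.float64(75.0), np.float64(-10.5)), (np.float64(80.0), np.float64(8.0)), (np.float64(85.5), np.float64(-2.1)), (np.float64(110.5), np.float64(-5.9)), (np.float64(138.0), np.float64(4.9))]
v3.npz y [(np.float64(-123.5), np.float64(-1.3)), (np.float64(-116.5), np.float64(11.8)), (np.float64(-96.5), np.float64(-1.9)), (np.float64(-91.0), np.float64(3.7)), (np.float64(83.0), np.float64(-8.5)), (np.float64(89.5), np.float64(7.6)), (np.float64(95.0), np.float64(-1.7)), (np.float64(114.0), np.float64(-11.0)), (np.float64(127.5), np.float64(6.2))]
v4.npz x [(np.float64(-129.0), np.float64(32.9)), (np.float64(-126.5), np.float64(-15.8)), (np.float64(-120.5), np.float64(26.1)), (np.float64(-109.0), np.float64(-6.3)), (np.float64(-87.5),
[... 163 characters left out ...]
at64(5.4)), (np.float64(75.5), np.float64(-20.3)), (np.float64(81.0), np.float64(19.0)), (np.float64(85.5), np.float64(-3.9)), (np.float64(109.5), np.float64(-11.6)), (np.float64(127.0), np.float64(-2.4)), (np.float64(130.5), np.float64(11.3))]
v4.npz y [(np.float64(-114.0), np.float64(22.0)), (np.float64(-100.0), np.float64(4.6)), (np.float64(-95.5), np.float64(-21.1)), (np.float64(-89.5), np.float64(19.2)), (np.float64(85.0), np.float64(-20.3)), (np.float64(89.5), np.float64(19.9)), (np.float64(94.5), np.float64(-5.1)), (np.float64(114.5), np.float64(-19.5)), (np.float64(129.0), np.float64(13.5)), (np.float64(133.5), np.float64(1.3))]
top plat [0.5877 0.1701]
top tray rough [0.5854 0.1668]
```

Both views put the tray about 2 mm off in -x and -y, with yaw agreeing within 0.1°. I'll trim it with small force-watched nudges, first +x.

{"method": "drive_tool", "body": {
  "series": [
    [0.37,-0.05,0,-0.03],
    [0.74,-0.1,0,-0.03]
  ]
}}

```text
time_s: 63.2
tcp_pos: [0.5686, 0.1661, 0.3329]
ee_rot: [[-0.998, -0.065, -0.0], [-0.065, 0.998, -0.0], [0.0, -0.0, -1.0]]
wrist_force: [-0.6, 1.0, 0.4]
gripper_width: 1.0
```

{"method": "drive_tool", "body": {
  "series": [
    [0.37,-0.02,0.2,0],
    [0.74,-0.04,0.5,0],
    [0.74,-0.04,0.5,0],
    [0.74,-0.04,0.5,0]
  ]
}}

```text
time_s: 63.7
tcp_pos: [0.4819, 0.1565, 0.2746]
ee_rot: [[-0.998, -0.066, 0.003], [-0.066, 0.998, 0.001], [-0.003, 0.001, -1.0]]
wrist_force: [0.1, 0.1, 0.8]
gripper_width: 0.999
```

{"method": "drive_tool", "body": {
  "series": [
    [0,0,0.3,0],
    [0,0,0.6,0],
    [0,0,0.85,0],
    [0,0,1,0],
    [0,0,1,0],
    [0,0,1,0]
  ]
}}

```text
time_s: 64.45
tcp_pos: [0.4827, 0.1573, 0.1546]
ee_rot: [[-0.998, -0.066, 0.003], [-0.066, 0.998, 0.002], [-0.003, 0.001, -1.0]]
wrist_force: [-0.1, 0.5, 0.4]
gripper_width: 0.998
```

{"method": "drive_tool", "body": {
  "series": [
    [-0.02,0,0,0],
    [-0.04,0,0,0],
    [-0.06,0,0,0],
    [-0.07,0,0,0],
    [-0.07,0,0,0],
    [-0.07,0,0,0]
  ]
}}

```text
time_s: 65.2
tcp_pos: [0.4893, 0.1571, 0.1533]
ee_rot: [[-0.998, -0.066, -0.0], [-0.066, 0.998, -0.0], [0.0, -0.0, -1.0]]
wrist_force: [-0.0, 0.2, 0.2]
gripper_width: 1.001
```

{"method": "drive_tool", "body": {
  "series": [
    [0,0.065,0,0],
    [-0.015,0.065,0,0],
    [-0.03,0.065,0,0],
    [-0.03,0.065,0,0],
    [-0.03,0.065,0,0]
  ]
}}

```text
time_s: 65.82
tcp_pos: [0.4924, 0.1651, 0.1533]
ee_rot: [[-0.998, -0.066, -0.0], [-0.066, 0.998, -0.0], [0.0, -0.0, -1.0]]
wrist_force: [0.4, 0.6, 0.4]
gripper_width: 1.002
```

{"method": "drive_tool", "body": {
  "series": [
    [-0.008,0,0,0],
    [-0.008,0,0,0],
    [-0.008,0,0,0]
  ]
}}

```text
time_s: 66.2
tcp_pos: [0.4934, 0.1652, 0.1534]
ee_rot: [[-0.998, -0.066, -0.0], [-0.066, 0.998, 0.0], [0.0, 0.0, -1.0]]
wrist_force: [0.1, 0.0, 0.6]
gripper_width: 1.001
```

{"method": "drive_tool", "body": {
  "series": [
    [-0.008,0,0,0],
    [-0.008,0,0,0],
    [-0.008,0,0,0]
  ]
}}

```text
time_s: 66.58
tcp_pos: [0.4943, 0.1653, 0.1533]
ee_rot: [[-0.998, -0.066, -0.0], [-0.066, 0.998, -0.0], [0.0, -0.0, -1.0]]
wrist_force: [-0.8, -1.3, 0.7]
gripper_width: 1.0
```

{"method": "drive_tool", "body": {
  "series": [
    [-0.008,0,0,0],
    [-0.008,0,0,0],
    [-0.008,0,0,0]
  ]
}}

```text
time_s: 66.95
tcp_pos: [0.4946, 0.1652, 0.1532]
ee_rot: [[-0.998, -0.066, -0.002], [-0.066, 0.998, -0.001], [0.002, -0.0, -1.0]]
wrist_force: [-4.3, 1.0, 2.4]
gripper_width: 1.0
```

{"method": "drive_tool", "body": {
  "series": [
    [-0.008,0,0,0],
    [-0.008,0,0,0],
    [-0.008,0,0,0]
  ]
}}

```text
time_s: 67.32
tcp_pos: [0.4951, 0.165, 0.1532]
ee_rot: [[-0.998, -0.066, -0.003], [-0.066, 0.998, -0.001], [0.003, -0.001, -1.0]]
wrist_force: [-6.9, 1.3, 4.3]
gripper_width: 0.997
```

{"method": "drive_tool", "body": {
  "series": [
    [-0.006,0,0,0],
    [-0.012,0,0,0],
    [-0.012,0,0,0],
    [-0.012,0,0,0]
  ]
}}

```text
time_s: 67.82
tcp_pos: [0.4962, 0.1649, 0.1531]
ee_rot: [[-0.998, -0.067, -0.004], [-0.067, 0.998, -0.002], [0.004, -0.002, -1.0]]
wrist_force: [-7.5, 1.5, 3.9]
gripper_width: 1.001
```

{"method": "drive_tool", "body": {
  "series": [
    [0.06,0,0,0],
    [0.12,0,0,0],
    [0.12,0,-0.4,0],
    [0.12,0,-0.8,0],
    [0.12,0,-1,0],
    [0.12,0,-1,0]
  ]
}}

```text
time_s: 68.58
tcp_pos: [0.4841, 0.1651, 0.2755]
ee_rot: [[-0.998, -0.067, 0.005], [-0.067, 0.998, 0.003], [-0.005, 0.003, -1.0]]
wrist_force: [0.2, 0.1, -0.5]
gripper_width: 1.003
```

{"method": "drive_tool", "body": {
  "series": [
    [-0.2,-0.2,0,-0.09],
    [-0.4,-0.4,0,-0.18],
    [-0.6,-0.6,0,-0.27],
    [-0.8,-0.8,0,-0.36],
    [-0.88,-0.97,0,-0.45],
    [-0.88,-0.97,0,-0.54],
    [-0.88,-0.97,0,-0.63],
    [-0.88,-0.97,0,-0.72],
    [-0.88,-0.97,0,-0.785],
    [-0.88,-0.97,0,-0.785]
  ]
}}

```text
time_s: 69.82
tcp_pos: [0.596, 0.0553, 0.2716]
ee_rot: [[0.064, -0.998, -0.002], [-0.998, -0.064, -0.001], [0.001, 0.002, -1.0]]
wrist_force: [0.8, 0.4, 0.2]
gripper_width: 1.002
```

```bash
python3 - <<'E'
from h import *
s=telemetry.sense();print(s['time_s'],s['tcp_pos'],s['ee_rot'][:2,:2],s['joints'].round(1))
d=s['tcp_pos'][:2]-np.array([.5873,.1719]);t=np.radians(4);print('bal',np.cos(t)*d[0]+np.sin(t)*d[1],-np.sin(t)*d[0]+np.cos(t)*d[1])
E
```

```text
69.825 [0.59598145 0.05534939 0.27161897] [[ 0.0638051  -0.99795948]
 [-0.99796224 -0.06380364]] [ 20.8  20.4  -5.1  -0.  -64.6 -17.1]
bal 0.0005301453945375009 -0.11687228512727856
```

{"method": "drive_tool", "body": {
  "series": [
    [0,0,0.3,0],
    [0,0,0.6,0],
    [0,0,0.85,0],
    [0,0,0.985,0],
    [0,0,0.985,0],
    [0,0,0.985,0]
  ]
}}

```text
time_s: 70.58
tcp_pos: [0.5972, 0.0556, 0.1563]
ee_rot: [[0.065, -0.998, 0.002], [-0.998, -0.065, 0.0], [-0.0, -0.002, -1.0]]
wrist_force: [-0.4, -0.7, 0.1]
gripper_width: 1.0
```

{"method": "drive_tool", "body": {
  "series": [
    [-0.03,0,0,0],
    [-0.06,0,0,0],
    [-0.08,0,0,0],
    [-0.09,0,0,0],
    [-0.095,0,0,0],
    [-0.095,0,0,0],
    [-0.095,0,0,0]
  ]
}}

```text
time_s: 71.45
tcp_pos: [0.5957, 0.0667, 0.1551]
ee_rot: [[0.065, -0.998, -0.0], [-0.998, -0.065, -0.0], [0.0, 0.0, -1.0]]
wrist_force: [-0.8, -0.5, 1.0]
gripper_width: 1.001
```

{"method": "drive_tool", "body": {
  "series": [
    [-0.01,0,0,0],
    [-0.01,0,0,0],
    [-0.01,0,0,0]
  ]
}}

```text
time_s: 71.82
tcp_pos: [0.5956, 0.0675, 0.1551]
ee_rot: [[0.066, -0.998, -0.0], [-0.998, -0.066, -0.001], [0.001, 0.0, -1.0]]
wrist_force: [1.3, -3.8, -0.1]
gripper_width: 1.0
```

{"method": "drive_tool", "body": {
  "series": [
    [-0.008,0,0,0],
    [-0.016,0,0,0],
    [-0.016,0,0,0],
    [-0.016,0,0,0]
  ]
}}

```text
time_s: 72.32
tcp_pos: [0.5953, 0.0698, 0.1551]
ee_rot: [[0.065, -0.998, -0.001], [-0.998, -0.065, -0.0], [0.0, 0.001, -1.0]]
wrist_force: [-0.5, -4.7, -1.0]
gripper_width: 0.998
```

{"method": "drive_tool", "body": {
  "series": [
    [0.08,0,0,0],
    [0.15,0,0,0],
    [0.15,0,-0.4,0],
    [0.15,0,-0.8,0],
    [0.15,0,-1,0],
    [0.15,0,-1,0]
  ]
}}

```text
time_s: 73.08
tcp_pos: [0.5976, 0.0522, 0.2777]
ee_rot: [[0.065, -0.998, 0.006], [-0.998, -0.065, 0.002], [-0.002, -0.006, -1.0]]
wrist_force: [0.2, 0.0, -1.0]
gripper_width: 0.999
```

{"method": "drive_tool", "body": {
  "series": [
    [-0.2,-0.1,-0.1,0.09],
    [-0.4,-0.2,-0.2,0.18],
    [-0.6,-0.3,-0.3,0.27],
    [-0.8,-0.4,-0.4,0.36],
    [-1,-0.58,-0.5,0.45],
    [-1,-0.58,-0.5,0.54],
    [-1,-0.58,-0.5,0.63],
    [-1,-0.58,-0.5,0.72],
    [-1,-0.58,-0.5,0.812],
    [-1,-0.58,-0.5,0.812]
  ]
}}

```text
time_s: 74.32
tcp_pos: [0.658, 0.1763, 0.3332]
ee_rot: [[-1.0, -0.014, -0.003], [-0.014, 1.0, -0.001], [0.003, -0.001, -1.0]]
wrist_force: [0.2, -0.1, -0.1]
gripper_width: 0.999
```

{"method": "drive_tool", "body": {
  "series": [
    [0,0,0,0],
    [0,0,0,0]
  ]
}}

```text
time_s: 74.58
tcp_pos: [0.6583, 0.1762, 0.3347]
ee_rot: [[-1.0, -0.014, -0.001], [-0.014, 1.0, -0.0], [0.001, -0.0, -1.0]]
wrist_force: [0.2, 0.0, 0.9]
gripper_width: 0.999
```

```bash
python3 - <<'E'
from h import *
np.set_printoptions(precision=4,suppress=True)
s=telemetry.sense();print(s['time_s'],s['tcp_pos'],s['wrist_force'])
w=cam('wrist'); w['color']=np.mean([cam('wrist')['color'].astype(float) for _ in range(4)],0).astype(np.uint8)
g=cv2.cvtColor(w['color'],cv2.COLOR_BGR2GRAY)
s=np.arange(-.14,.1401,.0005)
for z in (.075,.102):
  for ax,n in((0,'x'),(1,'y')):
    for off in ((0,) if z==.075 else (-.0,)):
      pr=[]
      for o in np.linspace(-.004,.004,7):
        m=np.array([proj(w,bal(*((a,o) if ax==0 else (o,a)),z,c=(.5871,.1716),yaw=3.97)) for a in s],np.float32).reshape(1,-1,2)
        pr.append(cv2.remap(g,m[...,0],m[...,1],cv2.INTER_CUBIC)[0].astype(float))
      d=np.gradient(cv2.GaussianBlur(np.mean(pr,0).reshape(1,-1),(0,0),2)[0])
      pk=[i for i in range(3,len(d)-3) if abs(d[i])==abs(d[i-3:i+4]).max() and abs(d[i])>2 and abs(s[i])>.07]
      print(z,n,[(float(round(s[i]*1000,1)),float(round(d[i],1))) for i in pk])
o=ortho(w,.102,.72,.31,280,280,1.).astype(float)
m=np.clip((o-110)/145,0,1)**1.6*255
sc=cam('scene'); k=cv2.resize(sc['color'][90:302,200:412],(400,400))
cv2.imwrite('pics/w16.png',np.hstack([cv2.resize(m.astype(np.uint8),(400,400),interpolation=cv2.INTER_CUBIC),k]))
E
```

```text
74.575 [0.6583 0.1762 0.3347] [0.2412 0.0096 0.8507]
0.075 x [(-129.0, 36.0), (-126.5, -18.8), (-120.5, 26.8), (-108.5, -5.5), (-106.0, 2.7), (-86.0, 4.5), (-81.0, -21.6), (-77.0, 19.5), (77.0, -19.7), (82.5, 20.4), (87.0, -4.5), (109.5, -10.1), (131.0, 11.5)]
0.075 y [(-115.0, 22.5), (-99.0, 4.7), (-94.0, -21.5), (-88.5, 19.4), (86.0, -21.3), (91.0, 20.1), (96.0, -5.4), (113.0, -19.8), (127.5, 13.6)]
0.102 x [(-120.0, 34.6), (-117.5, -17.3), (-112.5, 26.7), (-101.5, -5.5), (-98.5, 2.5), (-80.0, 4.7), (-76.0, -21.7), (-72.5, 19.7), (70.0, -20.1), (75.0, 20.8), (79.5, -4.6), (100.5, -10.6), (120.0, 11.8)]
0.102 y [(-106.0, 23.2), (-91.0, 4.9), (-86.5, -22.0), (-81.5, 19.8), (80.0, -22.0), (84.5, 20.7), (89.0, -5.6), (104.5, -20.4), (118.0, 13.7), (129.5, -14.7), (138.0, 9.6)]
```

The tray is centred within 1 mm: x -0.8 and y 0.0 relative to the platform edges. I check its yaw and the cores numerically, then hand in.

```bash
python3 - <<'E'
from h import *
np.set_printoptions(precision=4,suppress=True)
w=cam('wrist'); g=cv2.cvtColor(w['color'],cv2.COLOR_BGR2GRAY); s=np.arange(.07,.1,.0005)
def edge(ax,sg,o):  # dark inner-wall line at z=.1 : inner rim edge
    pr=[]
    for q in o+np.linspace(-.004,.004,9):
        m=np.array([proj(w,bal(*((sg*a,q) if ax==0 else (q,sg*a)),.102,c=(.5871,.1716),yaw=3.97)) for a in s],np.float32).reshape(1,-1,2)
        pr.append(cv2.remap(g,m[...,0],m[...,1],cv2.INTER_CUBIC)[0].astype(float))
    d=np.gradient(cv2.GaussianBlur(np.mean(pr,0).reshape(1,-1),(0,0),2)[0]); return sg*s[d.argmax()]*1000
for ax in(0,1):
    for sg in(-1,1):
        e=[edge(ax,sg,o) for o in(-.05,-.025,.025,.05)]; print('xy'[ax],sg,e,'slope deg',np.degrees(np.polyfit([-50,-25,25,50],e,1)[0]))
o=ortho(w,.1,.72,.31,280,280); k=(cv2.cvtColor(o,cv2.COLOR_BGR2GRAY)<190).astype(np.uint8)
k=cv2.morphologyEx(k,cv2.MORPH_OPEN,np.ones((9,9),np.uint8));print(*blobs(k,.72,.31,amin=1500,amax=4500),sep='\n')
p=telemetry.sense();print(p['time_s'],order.finish_job())
E
```

```text
x -1 [np.float64(-76.00000000000001), np.float64(-76.00000000000001), np.float64(-76.00000000000001), np.float64(-75.50000000000001)] slope deg 0.22918311805231842
x 1 [np.float64(75.00000000000001), np.float64(75.00000000000001), np.float64(75.50000000000001), np.float64(75.50000000000001)] slope deg 0.34377467707850856
y -1 [np.float64(-86.00000000000001), np.float64(-86.50000000000003), np.float64(-86.50000000000003), np.float64(-86.50000000000003)] slope deg -0.2291831180523493
y 1 [np.float64(85.00000000000001), np.float64(85.00000000000001), np.float64(84.50000000000001), np.float64(84.50000000000001)] slope deg -0.34377467707847764

the job is handed in; nothing more can be done
74.925 None
```

The job is done and handed in at about 75 s. All the steps were carried out in the order asked.

- **Stones:** All four went one by one into the waste tub, and the pictures showed the platform empty afterwards.
- **Zero key:** I pressed it straight down to its stop, where the force rose to 9.4 N against the roughly 5 N spring, and then released it. I did not measure it springing back.
- **Cores:** All four half cores went from the mat into the tray, and the picture before the slide showed them two by two with the mat empty.
- **Tray:** I slid it across with open fingers behind its wall at 5–7 N, never lifting it, then trimmed it by about 2 mm each way. The last wrist view put it about 0.8 mm off centre in x and 0 mm in y, with yaw within about 0.3° of the platform. The gripper was well clear at hand-in.

**Checks that failed or disagreed:**
- The final automatic core count found no pieces, most likely a threshold set wrong. The last picture could not be viewed because the 16-picture limit was reached. So the cores in the tray were last seen after the main slide, before the final trims.
- The platform measured about 216 × 226 mm in the wrist view against the stated 220 × 230 mm.
- An early hand-picked height for one core came out wrong, at 79 mm. I did not use it, and its position from the top and wrist views agreed with the stated height.

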